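Load the laser marking fixture and start the cycle

ROBOT

A 7-joint arm with a two-finger parallel gripper is mounted at the origin on the work surface. World frame = base frame: x ahead of the robot, y to its left, z up, the work surface at z = 0. Lengths are in m, angles in rad, forces in N, time in s.
With the tool pointing down it reaches from about 0.35 to 0.9 m from the base axis. Payload 8.1 kg.
Tool frame: the origin (TCP) lies midway between the tips of the shut fingers; the grasp point (between the pads) lies 19 mm behind it; z points along the fingers, y is the line along which they close (so a half turn about z gives the same grasp; the last joint's range is limited). The gripper opens to 92 mm and grips with 3 to 60 N. Pads are 19 mm wide; open, the fingers measure 130 mm over their backs; the gripper's body (75 mm by 190 mm) begins 47 mm behind the grasp point.
Start: joints at [-1.364, 0.434, 0.025, 1.573, -0.012, 1.134, -0.075], TCP at [0.191, 0.595, 0.227] pointing down, gripper open.
Joint ranges: [-2.62, 2.62], [-0.44, 2.09], [-1.27, 1.32], [0.08, 2.57], [-1.32, 4.46], [0.12, 2], [-2.74, 2.74]. Speed limits (rad/s): [2.22, 2.22, 3.01, 3.01, 3.14, 3.14, 3.14].

INTERFACE

Orientations are given as a rotation vector (axis times angle).
In Python, from cell import observe, cams, job gives the robot as it stands. The module is installed in compiled form; this text tells all that it offers.
- The arm moves only by the tool step_arm, never from a script. Its argument "steps" is a list of rows, each a list of 6 numbers: the shift along the world's x, y, z in mm, then the turn, a rotation vector about the world's x, y, z in rad. In form: [[dx, dy, dz, rx, ry, rz], ...]. A call has 1 to 20 rows; each row shifts and turns the commanded pose from where the row before left it; what a row does not reach is not made up. A row lasts 1/12 s, in which the tool goes at most 41.7 mm and 7.16 degrees, less where a joint would pass 70% of its speed; a pose out of reach is approached as far as the arm can. A call with a gripper value outside its range is refused whole. "gripper" is the opening, from 0 (shut) to 1 (fully open), set as the call begins (left out, the last holds). The fingers move at their own pace and stop on an object; "force" is the grip in N (left out, the last holds). Time passes only in rows, so rows that do not move let the fingers close. It gives the time, the measured TCP pose, the force, the opening and the grip force at its end, in the units of the state.
- observe(): the state, without advancing time (a new reading comes with each control period).
- cams.get_image(name): name is "scene" or "top" or "wrist"; returns the picture (480x640x3 uint8, red, green, blue); there is no depth.
- cams.get_calibration(name): a dict with "fov_y" (degrees; the focal length in pixels is half the picture's height over the tangent of half this angle, whatever the lens; pixels are square), "cx", "cy" (the principal point, pixels), "world_to_cam" (4x4, takes a point from world to camera coordinates). Camera axes: x right, y up, looking along -z (the intrinsics and any distortion apply to the point x, -y, -z); pixel columns grow to the right and rows downward; lengths in m; the calibration is good to about 2 mm. A picture is of the moment at which its call begins: read the wrist's pose just before it. get_calibration takes no time and is no camera call; for the wrist camera it gives the pose at the moment of the call.
- job.sign_off(): hands the job in; it is judged then, once.
The state is a dict: "clock": time; "joints": joint angles; "dq": joint speeds; "joint_efforts": joint torques, N m; "position": TCP position; "ee_rot": TCP orientation; "force": force on the tool from outside, world axes, zero at the start; "ft_torque": the same for the moment, N m; "width": opening from 0.0 (shut) to 1.0 (fully open); "gripper_force": force on a finger pad.
Only numpy, scipy, OpenCV 4.12 (cv2) and the standard library are available. Lean on these libraries where they do the work, as an engineer would, in place of code of your own. Each camera call takes 0.05 s, during which the arm holds its last target. There are 200 camera calls.

TASK

Lay every black lever from the green mat flat in a slot of the marking fixture, one to a slot, all with the round hub over the slot's black pad, and only then lay the clamp bar across them into the notches of both supports. Once the bar is on, move the interlock plug from its park block into the socket of the control box, pushed fully home, and then press the flat steel start button all the way down and let go. Leave everything else on the bench where it is.

Things in the scene. Friction and masses are not known exactly. Their poses are not given: they have to be found in the camera images.
- fixture: Fixed aluminium plate 190 (x) x 352 (y) x 12 mm, origin: centre of underside, +x away from the robot. On it, 5 slots along x at y = -100, -50, 0, 50, 100 mm: 28 mm gaps between dark teeth 10 mm high in two rows, x = 14 to 26 and -62 to -46 mm (free floor between). A thin black round pad at x = 53 mm marks where the hub goes. Outside the slots, at y = -150 and 150 mm, stand the bar supports.
- notches (a point): Point midway between the two steel bar supports, at the height of their notch floors (30 mm above the plate); axes as the fixture's. The supports are at y = -150 and 150 mm, 20 mm thick in y; each notch is 30 mm wide in x, between cheeks 10 mm high. The bar's origin belongs at this point, the bar's y along this y.
- bar: Clamp bar: flat steel bar 24 (x) x 332 (y) x 12 (z) mm with a grey grip block 16 (x) x 60 (y) mm on its middle, from z = 12 to 40 mm. Origin at the centre of its underside, y along its length. 0.3 kg.
- plug: Interlock plug: steel prong block 30 (x) x 18 (y) x 20 mm (z = 0 to 20), above it a black head 46 (x) x 26 (y) x 32 mm (z = 20 to 52). Origin at the centre of the prong's underside. Starts upright in the park block, a fixed grey block 70 x 56 x 35 mm with the same hole as the socket; the head rests on its top. It fits the socket either way round.
- console: White control box, fixed: 200 (x) x 180 (y) x 60 mm, origin at the centre of its underside. On its top: the socket, the flat steel start button nearest the robot, a red stop mushroom (reaches 32 mm above the top) at x = 0, y = 55 mm.
- socket (a point): Centre of the mouth of the socket in the control box's top: a rectangular hole 33 mm along the box's x by 21 mm along its y, 24 mm deep, framed in black; axes as the control box's.
- start (a joint): Travel of the start button, m: 0 out, 0.006 fully pressed; a spring of 4 N at full travel returns it.
- start_top (a point): Centre of the top of the start button (steel, 28 mm across), pressed straight down.
- block: Bystander: steel bench block, 36 mm cube, among the levers.
- phone: Bystander: phone lying flat, 70 x 140 x 10 mm.
- tape: Bystander: roll of tape lying flat, 60 mm across, 22 mm high.
- driver: Bystander: screwdriver lying on the far part of the bench.
- dropper: Bystander: small white dropper bottle, 32 mm across, 75 mm high.
- jar: Bystander: amber jar, 44 mm across, 50 mm high.
- lever1: Black plastic lever, 140 mm long: flat arm 22 mm wide (y) and 18 mm high (z) from x = -70 to +38 mm, ending in a round hub 34 mm across and 24 mm high centred at x = 53 mm. Origin on the underside, halfway along. Starts on the green mat (2 mm thick). May be absent.
- lever1_hub (a point): Middle of the top of that lever's hub.
- lever2: Black plastic lever, 140 mm long: flat arm 22 mm wide (y) and 18 mm high (z) from x = -70 to +38 mm, ending in a round hub 34 mm across and 24 mm high centred at x = 53 mm. Origin on the underside, halfway along. Starts on the green mat (2 mm thick). May be absent.
- lever2_hub (a point): Middle of the top of that lever's hub.
- lever3: Black plastic lever, 140 mm long: flat arm 22 mm wide (y) and 18 mm high (z) from x = -70 to +38 mm, ending in a round hub 34 mm across and 24 mm high centred at x = 53 mm. Origin on the underside, halfway along. Starts on the green mat (2 mm thick). May be absent.
- lever3_hub (a point): Middle of the top of that lever's hub.
- lever4: Black plastic lever, 140 mm long: flat arm 22 mm wide (y) and 18 mm high (z) from x = -70 to +38 mm, ending in a round hub 34 mm across and 24 mm high centred at x = 53 mm. Origin on the underside, halfway along. Starts on the green mat (2 mm thick). May be absent.
- lever4_hub (a point): Middle of the top of that lever's hub.
- lever5: Black plastic lever, 140 mm long: flat arm 22 mm wide (y) and 18 mm high (z) from x = -70 to +38 mm, ending in a round hub 34 mm across and 24 mm high centred at x = 53 mm. Origin on the underside, halfway along. Starts on the green mat (2 mm thick). May be absent.
- lever5_hub (a point): Middle of the top of that lever's hub.
Things that resemble listed ones, but are neither listed nor needed, are in the scene too. What is shaped like the lever3 but blue or pink is not meant.

How it is judged:
By the outcome, as a careful person would: the job done as asked, in the order asked, and still so for the second after the job is handed in, with the robot touching nothing.
Of lever1, lever2, lever3, lever4, lever5 only 3 to 5 are there at a start; the rules pass over those that are not, and their reading is None.
At some moment in a run one of lever1, lever2, lever3, lever4, lever5, bar may be knocked a few centimetres aside while the robot is not near it.
It also fails if it takes over 210 s, if anything falls off the work surface, if the arm or the gripper's body presses on something with over 40 N, if the wrist force passes 120 N, or if a joint passes its speed limit or range.

## Working session

There is one attempt and no reset: what is moved stays moved. The work goes in short steps, Python scripts to look and compute and a tool call to move; the robot and the scene stay as the last step left them, time stands still between calls to the robot, and variables do not carry over. Pictures are saved under pics/ and viewed, at most 14 in all, crops included, and the job is handed in when it is done.

Besides the shell and the picture viewer there is one more tool, called after ">>>" in YAML: its name, and indented under it one key for each argument. step_arm: Moves the arm, as the interface text tells. Its arguments: {"type":"object","properties":{"steps":{"type":"array","items":{"type":"array","items":{"type":"number"}}},"gripper":{"type":"number"},"force":{"type":"number"}},"required":["steps"]}

```bash
mkdir -p pics
python3 - <<'E'
from cell import observe,cams
import cv2
print(observe())
for n in("scene","top","wrist"):
    c=cams.get_calibration(n);print(n,c)
    cv2.imwrite(f"pics/{n}0.png",cams.get_image(n)[:,:,::-1])
E
```

```text
{'clock': 0.0, 'joints': array([-1.36361275,  0.43519604,  0.02498246,  1.57412764, -0.0115899 ,
        1.13399353, -0.07509374]), 'dq': array([ 0.00072743, -0.0007621 ,  0.00033412, -0.00043328,  0.00112542,
       -0.00110485,  0.00134728]), 'joint_efforts': array([-1.10776659e-04, -6.67859674e+01,  9.85166989e-01, -3.14465618e+01,
       -6.04254333e-02,  4.30703082e-02,  1.75235623e-04]), 'position': array([0.19043684, 0.59472798, 0.22595001]), 'ee_rot': array([-4.84755525e-01, -3.10387723e+00,  2.47742685e-03]), 'force': array([ 0.60259292, -0.55774724,  0.40835445]), 'ft_torque': array([ 0.00087067,  0.00833592, -0.00702291]), 'gripper_force': 0.0, 'width': 0.9983235315487018}
scene {'fov_y': 51.97113790634673, 'cx': 317.5640757962659, 'cy': 250.65603401507025, 'world_to_cam': array([[-0.43709426,  0.89935581,  0.01037911,  0.10854781],
       [-0.77224291, -0.38118213,  0.50827264,  0.35858119],
       [ 0.46107428,  0.21414786,  0.86113367, -1.35863374],
       [ 0.        ,  0.        ,  0.        ,  1.        ]])}
top {'fov_y': 53.278891287248264, 'cx': 318.34923233427156, 'cy': 236.24374470555975, 'world_to_cam': array([[-0.00726732, -0.99996196, -0.00482318,  0.11469929],
       [ 0.99765759, -0.00757849,  0.0679846 , -0.49028871],
       [-0.06801857, -0.00431781,  0.99767471, -1.2824603 ],
       [ 0.        ,  0.        ,  0.        ,  1.        ]])}
wrist {'fov_y': 59.66387461123855, 'cx': 317.7648887675662, 'cy': 243.53375078679974, 'world_to_cam': array([[ 0.30514138,  0.95230619, -0.00128955, -0.62428252],
       [-0.9200033 ,  0.29444053, -0.25864784,  0.03171675],
       [-0.24593224,  0.08011055,  0.96597082, -0.38939847],
       [ 0.        ,  0.        ,  0.        ,  1.        ]])}
```

View pics/top0.png

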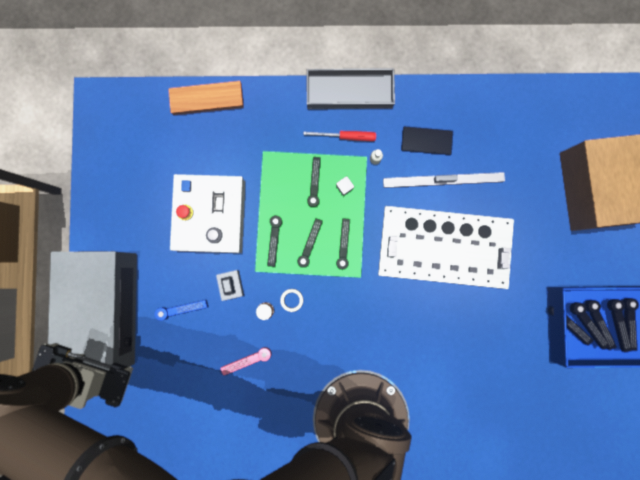

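View pics/scene0.png

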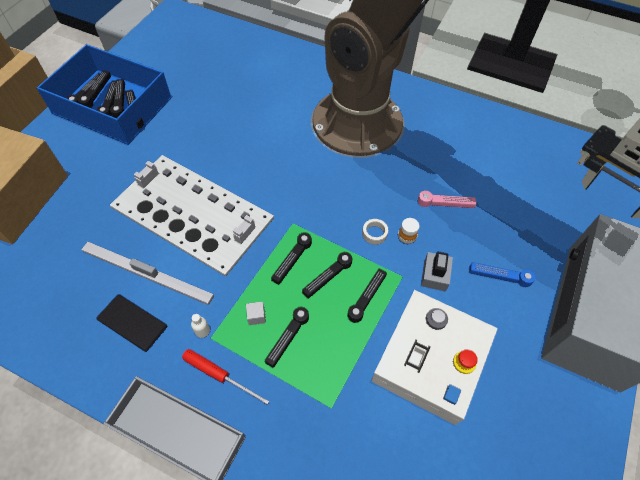

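The top view shows four black levers on the mat, with hubs at about (313,200), (276,221), (303,261) and (343,263). The blue lever (183,309), the pink lever (247,360) and the ones in the blue bin (600,325) are decoys. The fixture is centred at (447,248), the bar at (445,180), the park block and plug at (230,285), the box at (206,213), its socket at (218,202) and the start button at (214,236).

```bash
cat > h.py <<'E'
import numpy as np, cv2, pickle
from scipy.spatial.transform import Rotation as R
from scipy.optimize import least_squares
from cell import observe,cams
def snap(n,tag):
    c=cams.get_calibration(n); im=cams.get_image(n)[:,:,::-1].copy()
    cv2.imwrite(f"pics/{tag}.png",im); pickle.dump(c,open(f"pics/{tag}.pkl","wb")); return im,c
def load(tag): return cv2.imread(f"pics/{tag}.png"),pickle.load(open(f"pics/{tag}.pkl","rb"))
def ray(c,p):
    f=240/np.tan(np.radians(c["fov_y"]/2)); M=c["world_to_cam"]
    d=np.array([(p[0]-c["cx"])/f,-(p[1]-c["cy"])/f,-1.]); return -M[:3,:3].T@M[:3,3], M[:3,:3].T@d
def onz(c,p,z): o,d=ray(c,p); return o+d*(z-o[2])/d[2]
def proj(c,P):
    f=240/np.tan(np.radians(c["fov_y"]/2)); M=c["world_to_cam"]
    q=np.atleast_2d(P)@M[:3,:3].T+M[:3,3]; return np.c_[c["cx"]-f*q[:,0]/q[:,2],c["cy"]+f*q[:,1]/q[:,2]]
def tri(obs):
    A=[];b=[]
    for c,p in obs:
        o,d=ray(c,p); d/=np.linalg.norm(d); Q=np.eye(3)-np.outer(d,d); A.append(Q); b.append(Q@o)
    X=np.linalg.lstsq(np.vstack(A),np.hstack(b),rcond=None)[0]
    return X,max(np.linalg.norm(A[i]@X-b[i]) for i in range(len(A)))
def yawy(s=None): # direction of tool y axis in world (deg)
    s=s or observe(); y=R.from_rotvec(s["ee_rot"]).as_matrix()[:,1]; return np.degrees(np.arctan2(y[1],y[0]))
E
python3 - <<'E'
from h import *
for n in("scene","top","wrist"):
    c=cams.get_calibration(n); pickle.dump(c,open(f"pics/{n}0.pkl","wb")); print(n,ray(c,(c["cx"],c["cy"])))
s=observe(); Rm=R.from_rotvec(s["ee_rot"]).as_matrix(); print(yawy()); 
c=cams.get_calibration("wrist"); print("cam in tool",Rm.T@(ray(c,(0,0))[0]-s["position"]), Rm.T@ray(c,(c["cx"],c["cy"]))[1])
t=load("top0")[1]; sc=load("scene0")[1]
for nm,a,b in [("hubA",(313,200),(301,314)),("hubB",(276,221),(356,312)),("hubC",(303,261),(345,259)),("hubD",(343,263),(305,240)),("start",(214,235),(437,316)),("plug",(229,285),(440,261)),("mush",(184,212),(467,358))]:
    print(nm,tri([(t,a),(sc,b)]))
for p in [(387,207),(514,219),(508,288),(379,277)]: print("fx",onz(t,p,.012))
for p in [(384,182),(504,178),(445,180)]: print("bar",onz(t,p,.012))
E
```

```text
scene (array([0.95078848, 0.33001014, 0.98658162]), array([-0.46107428, -0.21414786, -0.86113367]))
top (array([0.4027427 , 0.10544186, 1.31336351]), array([ 0.06801857,  0.00431781, -0.99767471]))
wrist (array([0.12391919, 0.61640406, 0.38365197]), array([ 0.24597926, -0.07990613, -0.96597578]))
72.24657022041534
cam in tool [ 6.99237353e-02  2.47862474e-05 -1.57520745e-01] [-2.58521845e-01  4.49729975e-05  9.66005411e-01]
hubA (array([0.58951816, 0.12565605, 0.02079336]), np.float64(0.000849711991745282))
hubB (array([0.53297222, 0.22742399, 0.01801547]), np.float64(0.0015476937569494317))
hubC (array([0.42406074, 0.1536536 , 0.01691713]), np.float64(0.0006055677726840887))
hubD (array([0.41720877, 0.04684223, 0.01260933]), np.float64(0.002331482500844891))
start (array([0.49245286, 0.3831552 , 0.0724637 ]), np.float64(0.0007757084474630609))
plug (array([0.36190562, 0.34678528, 0.06065651]), np.float64(0.001957766535215744))
mush (array([0.55245419, 0.46141754, 0.0780478 ]), np.float64(0.0017065734458872998))
fx [ 0.57022816 -0.07732149  0.012     ]
fx [ 0.53455443 -0.42292165  0.012     ]
fx [ 0.34744831 -0.40018945  0.012     ]
fx [ 0.37955869 -0.05241794  0.012     ]
bar [ 0.63937572 -0.07026584  0.012     ]
bar [ 0.64777972 -0.39949496  0.012     ]
bar [ 0.64355668 -0.2376749   0.012     ]
```

>>> step_arm:
  steps:
    - [13,-36,7,0,0,0.0172]
    - [13,-36,7,0,0,0.0172]
    - [13,-36,7,0,0,0.0172]
    - [13,-36,7,0,0,0.0172]
    - [13,-36,7,0,0,0.0172]
    - [13,-36,7,0,0,0.0172]
    - [13,-36,7,0,0,0.0172]
    - [13,-36,7,0,0,0.0172]
    - [13,-36,7,0,0,0.0172]
    - [13,-36,7,0,0,0.0172]
    - [13,-36,7,0,0,0.0172]
    - [13,-36,7,0,0,0.0172]
    - [13,-36,7,0,0,0.0172]
    - [13,-36,7,0,0,0.0172]
    - [13,-36,7,0,0,0.0172]
    - [13,-36,7,0,0,0.0172]
    - [13,-36,7,0,0,0.0172]
    - [13,-36,7,0,0,0.0172]
    - [0,0,0,0,0,0]
    - [0,0,0,0,0,0]

```text
clock: 1.82
position: [0.4248, -0.0548, 0.353]
ee_rot: [0.008, 3.141, -0.0]
force: [-0.1, 0.6, -0.6]
width: 0.999
gripper_force: 0.0
```

Run:
```python
from h import *
s=observe();print(s["clock"],s["position"],yawy(),s["joints"]); snap("wrist","w1"); snap("top","t1")
```

```text
1.8167 [ 0.42484852 -0.05476296  0.35298947] 89.71286790446833 [-0.62044676 -0.02384123  0.6251778   1.84038856  0.01452378  1.31998352
  1.56678433]
```

View pics/w1.png

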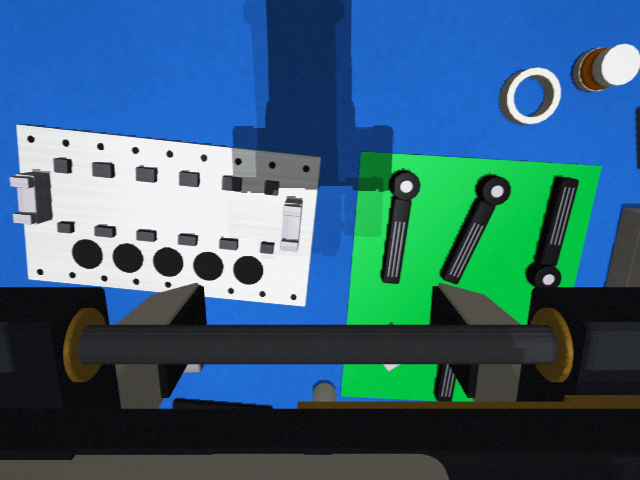

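>>> step_arm:
  steps:
    - [27,-9,0,0,0,0]
    - [27,-9,0,0,0,0]
    - [27,-9,0,0,0,0]
    - [27,-9,0,0,0,0]
    - [27,-9,0,0,0,0]
    - [27,-9,0,0,0,0]
    - [0,0,0,0,0,0]
    - [0,0,0,0,0,0]

```text
clock: 2.58
position: [0.5871, -0.1054, 0.3511]
ee_rot: [0.002, -3.139, 0.001]
force: [-0.3, 0.3, 0.1]
width: 0.998
gripper_force: 0.0
```

Run:
```python
from h import *
s=observe();print(s["clock"],s["position"],yawy(),s["joints"]); snap("wrist","w2")
```

```text
2.5833 [ 0.58708436 -0.10544591  0.35113018] 90.06245632632228 [-0.40567198  0.35717303  0.71611128  1.48189837 -0.23414062  1.39281618
  1.89301798]
```

>>> step_arm:
  steps:
    - [3,34,0,0,0,0]
    - [3,34,0,0,0,0]
    - [3,34,0,0,0,0]
    - [3,34,0,0,0,0]
    - [3,34,0,0,0,0]
    - [3,34,0,0,0,0]
    - [3,34,0,0,0,0]
    - [3,34,0,0,0,0]
    - [3,34,0,0,0,0]
    - [3,34,0,0,0,0]
    - [0,0,0,0,0,0]
    - [0,0,0,0,0,0]

```text
clock: 3.63
position: [0.6146, 0.2369, 0.3524]
ee_rot: [0.009, -3.14, -0.002]
force: [-0.2, -0.5, 0.2]
width: 1.003
gripper_force: 0.0
```

Run:
```python
from h import *
s=observe();print(s["clock"],s["position"],yawy(),s["joints"]); snap("wrist","w3")
a=cv2.imread("pics/w2.png")[:330];b=cv2.imread("pics/w3.png")[:330]
cv2.imwrite("pics/w23.png",np.vstack([a,b])[:,:])
v=np.vstack([a,b]); cv2.imwrite("pics/w23.png",cv2.resize(v,None,fx=.9,fy=.9,interpolation=cv2.INTER_AREA))
```

```text
3.6333 [0.61459987 0.23686646 0.35239168] 90.31212847224674 [-0.8301704   0.46767808  0.63284186  1.30920208 -0.27319117  1.45139827
  1.35943795]
```

View pics/w23.png

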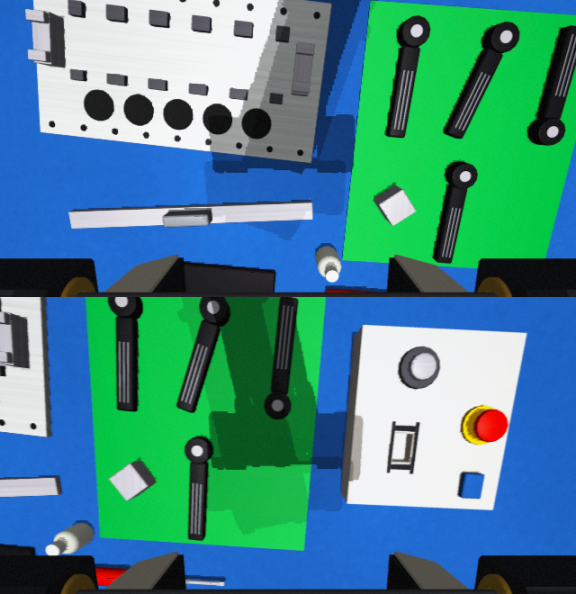

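The fixture, bar and four levers show in w2 (top half), and the mat and box show in w3. Next I'll refine the measurements with code: hub-disc centroids, pad centroids and lever silhouettes.

```bash
cat >> h.py <<'E'
def lever_poly(c,x,y,yaw,z0):
    ca,sa=np.cos(yaw),np.sin(yaw); Rz=np.array([[ca,-sa,0],[sa,ca,0],[0,0,1]]); T=np.array([x,y,z0])
    box=np.array([[a,b,h] for a in(-.07,.045) for b in(-.011,.011) for h in(0,.018)])
    t=np.linspace(0,2*np.pi,24); cyl=np.array([[.053+.017*np.cos(u),.017*np.sin(u),h] for u in t for h in(0,.024)])
    return [cv2.convexHull(proj(c,P@Rz.T+T).astype(np.float32)) for P in(box,cyl)]
def fit_lever(views,x,y,yaw,z0,thr=62):
    S=4
    def cost(v):
        tot=0
        for im,c in views:
            ctr=proj(c,[[x,y,z0]])[0]; m=70; x0,y0=(ctr-m).astype(int); 
            x0=max(x0,0);y0=max(y0,0); cr=im[y0:y0+2*m,x0:x0+2*m].max(2)
            d=(cr<thr).astype(np.uint8); wh=(im[y0:y0+2*m,x0:x0+2*m].min(2)>120).astype(np.uint8)
            M=np.zeros((d.shape[0]*S,d.shape[1]*S),np.uint8)
            for h in lever_poly(c,v[0],v[1],v[2],z0): cv2.fillConvexPoly(M,np.round((h.reshape(-1,2)-[x0,y0]+.5)*S).astype(np.int32),255)
            M=cv2.resize(M,None,fx=1/S,fy=1/S,interpolation=cv2.INTER_AREA)/255.
            D=cv2.dilate(M,np.ones((25,25)))>0; tot+=np.sum(M*(1-d)*1.)+np.sum(((1-M)*d)*D)
        return tot
    from scipy.optimize import minimize
    sim=np.array([[x,y,yaw],[x+.006,y,yaw],[x,y+.006,yaw],[x,y,yaw+.1]])
    r=minimize(cost,sim[0],method="Nelder-Mead",options=dict(initial_simplex=sim,xatol=1e-4,fatol=.05,maxiter=300))
    return r.x,r.fun
def disc(im,p,r=9,bright=True):
    x,y=int(p[0]),int(p[1]); x0,y0=max(x-r,0),max(y-r,0); g=im[y0:y+r+1,x0:x+r+1].astype(float).mean(2)
    w=np.clip(g-110,0,None) if bright else np.clip(110-g,0,None); w=np.clip(w,0,60)
    n,l,st,ce=cv2.connectedComponentsWithStats((w>0).astype(np.uint8)); k=1+np.argmax(st[1:,4]); w=w*(l==k)
    Y,X=np.mgrid[:w.shape[0],:w.shape[1]]; return np.array([(X*w).sum()/w.sum()+x0,(Y*w).sum()/w.sum()+y0])
E
cat > m1.py <<'E'
from h import *
V={k:load(k) for k in("w1","w2","w3")}
hub={"A":{"w2":(512,195),"w3":(219,171)},"B":{"w1":(547,279),"w2":(608,147),"w3":(308,120)},"C":{"w1":(497,190),"w2":(563,41),"w3":(238,13)},"D":{"w1":(405,186),"w2":(462,35),"w3":(135,8)}}
for k,o in hub.items():
    obs=[(V[n][1],disc(V[n][0],p)) for n,p in o.items() if p[1]>15]
    print("hub",k,*tri(obs))
init={"A":(.64,.12,np.pi),"B":(.48,.23,0),"C":(.47,.13,np.pi-.35),"D":(.47,.05,np.pi)}
for k,i in init.items():
    h=tri([(V[n][1],disc(V[n][0],p)) for n,p in hub[k].items() if p[1]>15])[0]
    x,y=h[:2]-.053*np.array([np.cos(i[2]),np.sin(i[2])])
    vs=["w2","w3"] if k=="A" else ["w1","w2"]
    r,f=fit_lever([V[n] for n in vs],x,y,i[2],.002); print("fit",k,r.round(4),np.degrees(r[2]).round(2),f, "hub",(r[:2]+.053*np.array([np.cos(r[2]),np.sin(r[2])])).round(4))
pads={"w1":[(87,254),(127,257),(168,262),(208,266),(248,270)],"w2":[(109,117),(153,122),(198,128),(241,132),(284,137)]}
ob=[(n,i,disc(V[n][0],p,20,False)) for n,l in pads.items() for i,p in enumerate(l)]
def f(v,full=False):
    ca,sa=np.cos(v[2]),np.sin(v[2]); r=[]
    for n,i,p in ob:
        l=np.array([.053,-.1+.05*i]); P=[v[0]+ca*l[0]-sa*l[1],v[1]+sa*l[0]+ca*l[1],v[3]]
        r.append(proj(V[n][1],[P])[0]-p)
    return np.array(r).ravel()
r=least_squares(f,[.46,-.24,-.09,.012]); print("fix",r.x,np.degrees(r.x[2]),np.abs(r.fun).max())
E
python3 m1.py
python3 - <<'E'
from h import *
i2=cv2.imread("pics/w2.png")
a=cv2.resize(i2[200:270,60:360],None,fx=2.6,fy=2.6,interpolation=cv2.INTER_CUBIC)
i1=cv2.imread("pics/w1.png")
b=cv2.resize(i1[160:260,0:130],None,fx=3,fy=3,interpolation=cv2.INTER_CUBIC);c=cv2.resize(i1[160:260,230:360],None,fx=3,fy=3,interpolation=cv2.INTER_CUBIC)
bc=np.hstack([b,c]); print(a.shape,bc.shape)
cv2.imwrite("pics/c1.png",np.vstack([a,bc]))
E
```

```text
hub A [0.58776159 0.12420012 0.02702158] 0.00010287391566067687
(182, 780, 3) (300, 780, 3)Traceback (most recent call last):
  File "m1.py", line 5, in <module>
    obs=[(V[n][1],disc(V[n][0],p)) for n,p in o.items() if p[1]>15]
                  ~~~~^^^^^^^^^^^
  File "h.py", line 49, in disc
    n,l,st,ce=cv2.connectedComponentsWithStats((w>0).astype(np.uint8)); k=1+np.argmax(st[1:,4]); w=w*(l==k)
                                                                            ~~~~~~~~~^^^^^^^^^^
    return _wrapfunc(a, 'argmax', axis=axis, out=out, **kwds)
    return bound(*args, **kwds)
ValueError: attempt to get argmax of an empty sequence
```

View pics/c1.png

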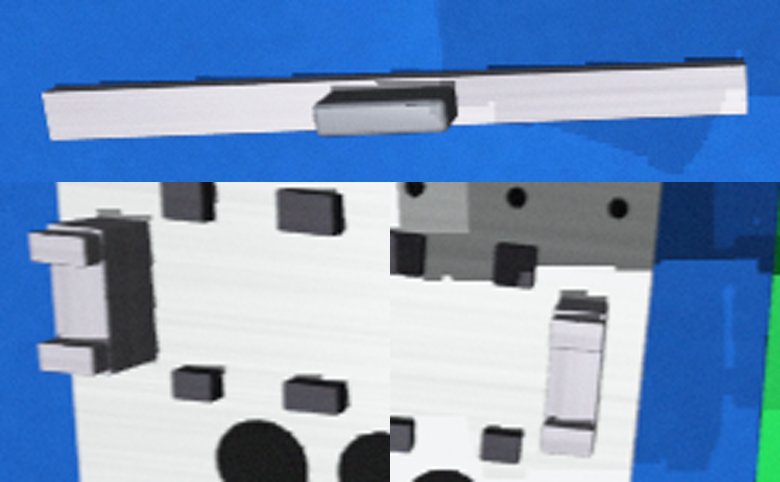

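The crop shows the bar's top-face corners at (44,90), (745,65), (747,115) and (50,140), the grip top centred at (383,117), and the support cheek pairs centred at (65,303) and (573,385).

```bash
sed -i 's/"w2":(608,147),"w3":(308,120)/"w2":(608,147)/' m1.py
cat >> m1.py <<'E'
c2=V["w2"][1]; c1=V["w1"][1]
for p in [(44,90),(745,65),(747,115),(50,140)]: print("bar",onz(c2,(60+p[0]/2.6,200+p[1]/2.6),.012).round(4))
print("grip",onz(c2,(60+383/2.6,200+117/2.6),.04).round(4))
fx=r.x; 
for p in [(21.7,200.3),(291,227.7)]:
    P=onz(c1,p,.052); d=P[:2]-fx[:2]; ca,sa=np.cos(fx[2]),np.sin(fx[2]); print("supp",P.round(4),"local",(ca*d[0]+sa*d[1]).round(4),(-sa*d[0]+ca*d[1]).round(4))
E
python3 m1.py
```

```text
hub A [0.58776159 0.12420012 0.02702158] 0.00010287391566067687
hub B [0.53204026 0.22807131 0.02423878] 0.0003939269624242048
hub C [0.42284798 0.15302025 0.0256945 ] 6.552250162254897e-05
hub D [0.41669893 0.04719093 0.02626206] 0.0001672170755320651
fit A [0.6399 0.1197 3.0388] 174.11 1915.2078431372547 hub [0.5872 0.1252]
fit B [ 0.4794  0.2328 -0.1265] -7.25 2251.0117647058823 hub [0.532  0.2261]
fit C [0.4717 0.1337 2.7777] 159.15 2000.7372549019608 hub [0.4221 0.1525]
fit D [0.4693 0.0418 3.0475] 174.61 1964.3960784313724 hub [0.4165 0.0467]
fix [ 0.45846573 -0.2366691  -0.11176615  0.01138461] -6.40372877907576 0.3338484977625171
bar [ 0.6381 -0.3993  0.012 ]
bar [ 0.6258 -0.0703  0.012 ]
bar [ 0.6499 -0.0689  0.012 ]
bar [ 0.6625 -0.4001  0.012 ]
grip [ 0.6435 -0.2334  0.04  ]
supp [ 0.4267 -0.3812  0.052 ] local -0.0154 -0.1472
supp [ 0.4593 -0.0848  0.052 ] local -0.0161 0.1511
```

>>> step_arm:
  gripper: 0.5
  force: 25
  steps:
    - [8.4,-29.6,-30,0,0,-0.027]
    - [8.4,-29.6,-30,0,0,-0.027]
    - [8.4,-29.6,-30,0,0,-0.027]
    - [8.4,-29.6,-30,0,0,-0.027]
    - [0,0,-40,0,0,0]
    - [0,0,-40,0,0,0]
    - [0,0,-40,0,0,0]
    - [0,0,-40,0,0,0]
    - [0,0,-20,0,0,0]
    - [0,0,0,0,0,0]
    - [0,0,0,0,0,0]

```text
clock: 4.6
position: [0.6484, 0.1171, 0.0568]
ee_rot: [-0.172, -3.136, 0.001]
force: [0.6, 0.9, 0.6]
width: 0.502
gripper_force: 0.0
```

```bash
cat > w.py <<'E'
import sys
from h import *
s=observe(); t=[float(a) for a in sys.argv[1:5]]
print("clock",s["clock"].round(2),"go mm",(1000*(np.array(t[:3])-s["position"])).round(1),"rz",np.round(np.radians((t[3]-yawy(s)+180)%360-180),4), "tilt z",R.from_rotvec(s["ee_rot"]).as_matrix()[:,2].round(4),"j7",s["joints"][6].round(2))
E
python3 w.py .6482 .1185 .005 84.1
```

```text
Traceback (most recent call last):
  File "w.py", line 4, in <module>
    print("clock",s["clock"].round(2),"go mm",(1000*(np.array(t[:3])-s["position"])).round(1),"rz",np.round(np.radians((t[3]-yawy(s)+180)%360-180),4), "tilt z",R.from_rotvec(s["ee_rot"]).as_matrix()[:,2].round(4),"j7",s["joints"][6].round(2))
                  ^^^^^^^^^^^^^^^^
AttributeError: 'float' object has no attribute 'round'
```

>>> step_arm:
  steps:
    - [0,0.7,-20,0,0,0.003]
    - [0,0.7,-20,0,0,0.003]
    - [0,0,-11.5,0,0,0]
    - [0,0,0,0,0,0]

```text
clock: 4.93
position: [0.6488, 0.1196, 0.0049]
ee_rot: [-0.161, -3.137, -0.0]
force: [-0.9, -0.1, -0.7]
width: 0.502
gripper_force: 0.0
```

>>> step_arm:
  gripper: 0
  steps:
    - [0,0,0,0,0,0]
    - [0,0,0,0,0,0]
    - [0,0,0,0,0,0]
    - [0,0,0,0,0,0]
    - [0,0,0,0,0,0]
    - [0,0,0,0,0,0]

```text
clock: 5.43
position: [0.6499, 0.1198, 0.006]
ee_rot: [0.16, 3.136, 0.001]
force: [-0.9, -0.7, 6.2]
width: 0.234
gripper_force: 25.0
```

>>> step_arm:
  steps:
    - [0,0,20,0,0,0]
    - [0,0,40,0,0,0]
    - [0,0,40,0,0,0]
    - [0,0,20,0,0,0]
    - [-8,-15.6,0,0,0,-0.121]
    - [-8,-15.6,0,0,0,-0.121]
    - [-8,-15.6,0,0,0,-0.121]
    - [-8,-15.6,0,0,0,-0.121]
    - [-8,-15.6,0,0,0,-0.121]
    - [-8,-15.6,0,0,0,-0.121]
    - [-8,-15.6,0,0,0,-0.121]
    - [-8,-15.6,0,0,0,-0.121]
    - [-8,-15.6,0,0,0,-0.121]
    - [-8,-15.6,0,0,0,-0.121]
    - [-8,-15.6,0,0,0,-0.121]
    - [-8,-15.6,0,0,0,-0.121]
    - [-8,-15.6,0,0,0,-0.121]
    - [-8,-15.6,0,0,0,-0.121]
    - [-8,-15.6,0,0,0,-0.121]
    - [-8,-15.6,0,0,0,-0.121]

```text
clock: 7.1
position: [0.5208, -0.1302, 0.1251]
ee_rot: [-2.68, -1.639, -0.001]
force: [0.6, 0.4, -1.8]
width: 0.233
gripper_force: 24.9
```

>>> step_arm:
  steps:
    - [-8,-15.6,0,0,0,-0.121]
    - [-8,-15.6,0,0,0,-0.121]
    - [-8,-15.6,0,0,0,-0.121]
    - [-8,-15.6,0,0,0,-0.121]
    - [-8,-15.6,0,0,0,-0.121]
    - [-8,-15.6,0,0,0,-0.121]
    - [-8,-15.6,0,0,0,-0.121]
    - [-8,-15.6,0,0,0,-0.121]
    - [-8,-15.6,0,0,0,-0.121]
    - [-8,-15.6,0,0,0,-0.121]
    - [0,0,0,0,0,0]
    - [0,0,0,0,0,0]
    - [0,0,0,0,0,0]

```text
clock: 8.18
position: [0.4415, -0.2851, 0.1248]
ee_rot: [-3.137, 0.164, -0.0]
force: [-0.2, 0.3, -1.1]
width: 0.235
gripper_force: 24.9
```

```bash
sed -i 's/s\["clock"\].round(2)/s["clock"]/' w.py; python3 w.py .4438 -.2854 .016 -96.4; python3 -c "
from h import *; snap('top','t2')"
```

```text
clock 8.1833 go mm [   2.3   -0.3 -108.8] rz -0.0074 tilt z [ 1.e-04  8.e-04 -1.e+00] j7 -0.35
```

>>> step_arm:
  steps:
    - [1.1,0,-30,0,0,-0.004]
    - [1.1,0,-35,0,0,-0.004]
    - [0,0,-15,0,0,0]
    - [0,0,0,0,0,0]
    - [0,0,0,0,0,0]

```text
clock: 8.65
position: [0.4434, -0.285, 0.0447]
ee_rot: [-3.136, 0.177, 0.002]
force: [0.5, -1.0, -0.7]
width: 0.231
gripper_force: 24.9
```

```bash
python3 w.py .4438 -.2854 .016 -96.4
```

```text
clock 8.65 go mm [  0.4  -0.4 -28.7] rz 0.0012 tilt z [-1.3e-03  6.0e-04 -1.0e+00] j7 -0.26
```

>>> step_arm:
  steps:
    - [0,0,-12,0,0,0]
    - [0,0,-10,0,0,0]
    - [0,0,-5,0,0,0]
    - [0,0,-1.5,0,0,0]
    - [0,0,0,0,0,0]

```text
clock: 9.07
position: [0.4433, -0.2856, 0.0163]
ee_rot: [-3.136, 0.18, 0.0]
force: [-0.2, -0.4, -0.4]
width: 0.231
gripper_force: 24.9
```

>>> step_arm:
  gripper: 0.33
  steps:
    - [0,0,0,0,0,0]
    - [0,0,0,0,0,0]
    - [0,0,0,0,0,0]
    - [0,0,15,0,0,0]
    - [0,0,40,0,0,0]
    - [0,0,40,0,0,0]

```text
clock: 9.57
position: [0.4422, -0.2853, 0.1117]
ee_rot: [-3.136, 0.181, 0.005]
force: [1.4, 0.5, -1.0]
width: 0.332
gripper_force: 0.0
```

```bash
python3 - <<'E'
from h import *
im,c=snap("top","t3")
V=[(im,c)]
for k,i in {"B":(.4794,.2342,-.1265),"C":(.4723,.1341,2.7777),"D":(.4695,.0420,3.0475)}.items():
    r,f=fit_lever(V,*i,.002); print(k,r.round(4),f)
E
python3 w.py .4715 .2345 .006 82.75
```

```text
B [ 0.4839  0.2342 -0.1265] 486.2196078431372
C [0.4731 0.1328 2.9   ] 463.38823529411764
D [0.4743 0.0429 3.0351] 466.2862745098039
clock 9.6167 go mm [  27.2  523.4 -113. ] rz 3.132 tilt z [ 0.0043 -0.0045 -1.    ] j7 -0.36
```

>>> step_arm:
  gripper: 0.5
  steps:
    - [2,37.4,0,0,0,-0.001]
    - [2,37.4,0,0,0,-0.001]
    - [2,37.4,0,0,0,-0.001]
    - [2,37.4,0,0,0,-0.001]
    - [2,37.4,0,0,0,-0.001]
    - [2,37.4,0,0,0,-0.001]
    - [2,37.4,0,0,0,-0.001]
    - [2,37.4,0,0,0,-0.001]
    - [2,37.4,0,0,0,-0.001]
    - [2,37.4,0,0,0,-0.001]
    - [2,37.4,0,0,0,-0.001]
    - [2,37.4,0,0,0,-0.001]
    - [2,37.4,0,0,0,-0.001]
    - [2,37.4,0,0,0,-0.001]
    - [0,0,0,0,0,0]
    - [0,0,0,0,0,0]

```text
clock: 10.95
position: [0.4712, 0.24, 0.1111]
ee_rot: [3.135, -0.194, 0.0]
force: [-0.2, -0.8, -0.2]
width: 0.5
gripper_force: 0.0
```

```bash
python3 w.py .4715 .2345 .006 -97.25
python3 - <<'E'
from h import *
im,c=snap("wrist","w4"); snap("top","t4")
cv2.imwrite("pics/w4t4.png",np.vstack([cv2.resize(im,(400,300)),cv2.resize(cv2.imread("pics/t4.png")[140:300,160:520],(720,320))[:,:400]*0+0]) if 0 else np.hstack([cv2.resize(im,(400,300)),cv2.resize(cv2.imread("pics/t4.png")[140:320,160:400],(400,300))]))
E
```

```text
clock 10.95 go mm [   0.3   -5.5 -105.1] rz -0.0027 tilt z [ 3.e-04 -8.e-04 -1.e+00] j7 -1.39
```

View pics/w4t4.png

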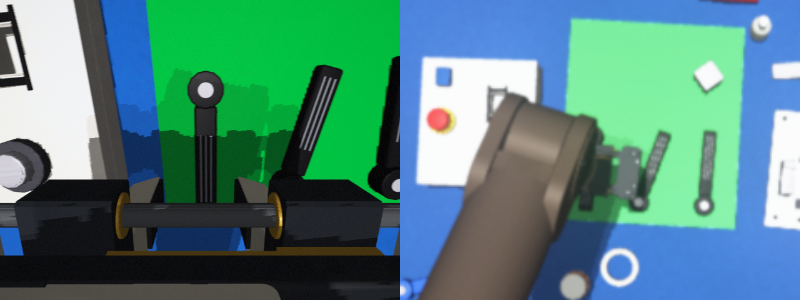

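In w4 the hub of lever B is at about (330,144) full-size, with its arm vertical between the fingers. I'll recompute from this view and then descend.

Run:
```python
from h import *
im,c=load("w4"); p=disc(im,(329,143)); print(p,onz(c,p,.026),"arm end-ish",onz(c,(205*1.6,175*1.6),.02))
```

```text
[328.98356203 143.07006706] [0.53256119 0.22607035 0.026     ] arm end-ish [0.44910714 0.23634245 0.02      ]
```

>>> step_arm:
  steps:
    - [0.5,-3.2,-30,0,0,0]
    - [0.4,-3.2,-30,0,0,0]
    - [0,0,-25,0,0,0]
    - [0,0,-12,0,0,0]
    - [0,0,-8,0,0,0]
    - [0,0,0,0,0,0]

```text
clock: 11.55
position: [0.4721, 0.2304, 0.0059]
ee_rot: [3.134, -0.205, -0.001]
force: [0.7, -0.5, 0.7]
width: 0.499
gripper_force: 0.0
```

>>> step_arm:
  gripper: 0
  steps:
    - [0,0,0,0,0,0]
    - [0,0,0,0,0,0]
    - [0,0,0,0,0,0]
    - [0,0,0,0,0,0]
    - [0,0,0,0,0,0]

```text
clock: 11.97
position: [0.4727, 0.2319, 0.0072]
ee_rot: [-3.134, 0.201, -0.001]
force: [-1.0, 0.6, 5.6]
width: 0.236
gripper_force: 24.9
```

>>> step_arm:
  steps:
    - [0,0,15,0,0,0]
    - [0,0,35,0,0,0]
    - [0,0,40,0,0,0]
    - [0,0,20,0,0,0]
    - [-1.7,-36,0,0,0,0.001]
    - [-1.7,-36,0,0,0,0.001]
    - [-1.7,-36,0,0,0,0.001]
    - [-1.7,-36,0,0,0,0.001]
    - [-1.7,-36,0,0,0,0.001]
    - [-1.7,-36,0,0,0,0.001]
    - [-1.7,-36,0,0,0,0.001]
    - [-1.7,-36,0,0,0,0.001]
    - [-1.7,-36,0,0,0,0.001]
    - [-1.7,-36,0,0,0,0.001]
    - [-1.7,-36,0,0,0,0.001]
    - [-1.7,-36,0,0,0,0.001]
    - [-1.7,-36,0,0,0,0.001]
    - [0,0,0,0,0,0]
    - [0,0,0,0,0,0]

```text
clock: 13.55
position: [0.4492, -0.2393, 0.1169]
ee_rot: [3.135, -0.19, 0.001]
force: [0.9, 1.2, -0.6]
width: 0.233
gripper_force: 24.9
```

```bash
python3 w.py .4510 -.2359 .018 -96.4;python3 - <<'E'
from h import *
im,c=snap("wrist","w5")
E
```

```text
clock 13.55 go mm [  1.8   3.4 -98.9] rz 0.0094 tilt z [ 6.0e-04 -1.1e-03 -1.0e+00] j7 -0.58
```

View pics/w5.png

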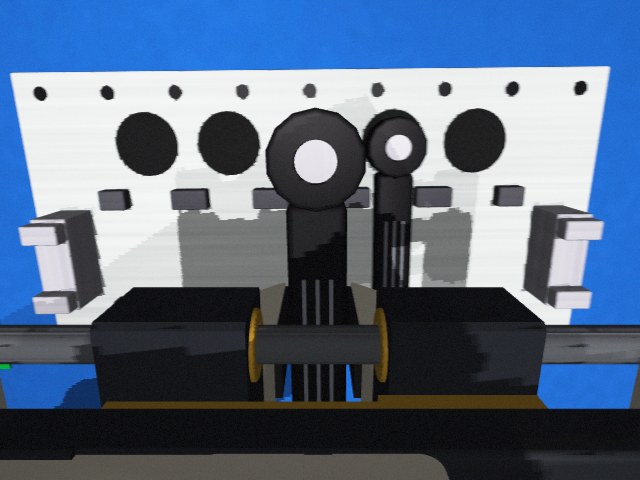

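Lever A is seated between the teeth, hub at (398,148). Lever B is held straight, hub at (316,161).

Run:
```python
from h import *
im,c=load("w5")
p=disc(im,(398,148),14); print("A hub",onz(c,p,.036), "want .5056 -.2923")
s=np.array([.4492,-.2393]); p=disc(im,(316,161),24); print("B hub rel tcp", onz(c,p,.1169+.020)[:2]-s)
for q,ly in((147,144),.1),((228,143),.05),((475,140),-.1): print(onz(c,disc(im,q,38,False),.012)[:2], .4585+.9938*.053+.1115*ly, -.2367-.1115*.053+.9938*ly)
```

```text
A hub [ 0.50396976 -0.29104341  0.036     ] want .5056 -.2923
B hub rel tcp [ 0.05955949 -0.00634697]
[ 0.52326713 -0.14302923] 0.5223214 -0.1432295
[ 0.5176858  -0.19274087] 0.5167464 -0.1929195
[ 0.50112601 -0.34159012] 0.5000214000000001 -0.3419895
```

>>> step_arm:
  steps:
    - [1.6,1.6,-30,0,0,0.005]
    - [1.6,1.7,-30,0,0,0.004]
    - [0,0,-15,0,0,0]
    - [0,0,0,0,0,0]
    - [0,0,-10,0,0,0]
    - [0,0,-8,0,0,0]
    - [0,0,-4,0,0,0]
    - [0,0,-1.5,0,0,0]
    - [0,0,0,0,0,0]

```text
clock: 14.35
position: [0.4543, -0.2339, 0.0185]
ee_rot: [3.136, -0.167, 0.003]
force: [2.1, -2.5, 0.3]
width: 0.239
gripper_force: 25.0
```

>>> step_arm:
  gripper: 0.33
  steps:
    - [0,0,0,0,0,0]
    - [0,0,0,0,0,0]
    - [0,0,0,0,0,0]
    - [0,0,15,0,0,0]
    - [0,0,40,0,0,0]
    - [0,0,40,0,0,0]

```text
clock: 14.85
position: [0.4518, -0.2325, 0.1131]
ee_rot: [-3.136, 0.168, 0.006]
force: [2.0, -0.4, 1.1]
width: 0.333
gripper_force: 0.0
```

```bash
python3 w.py .4798 .1313 .006 69.15; python3 w.py .4798 .1313 .006 -110.85
```

```text
clock 14.85 go mm [  28.   363.8 -107.1] rz 2.885 tilt z [-0.004   0.0011 -1.    ] j7 -0.58
clock 14.85 go mm [  28.   363.8 -107.1] rz -0.2566 tilt z [-0.004   0.0011 -1.    ] j7 -0.58
```

>>> step_arm:
  gripper: 0.5
  steps:
    - [2.8,36.4,0,0,0,-0.0257]
    - [2.8,36.4,0,0,0,-0.0257]
    - [2.8,36.4,0,0,0,-0.0257]
    - [2.8,36.4,0,0,0,-0.0257]
    - [2.8,36.4,0,0,0,-0.0257]
    - [2.8,36.4,0,0,0,-0.0257]
    - [2.8,36.4,0,0,0,-0.0257]
    - [2.8,36.4,0,0,0,-0.0257]
    - [2.8,36.4,0,0,0,-0.0257]
    - [2.8,36.4,0,0,0,-0.0257]
    - [0,0,0,0,0,0]
    - [0,0,0,0,0,0]

```text
clock: 15.85
position: [0.4809, 0.1331, 0.1124]
ee_rot: [3.091, -0.56, -0.001]
force: [0.4, -0.9, -0.7]
width: 0.497
gripper_force: 0.0
```

```bash
python3 w.py .4798 .1313 .006 -110.85
python3 - <<'E'
from h import *
a,_=snap("wrist","w6"); b,_=snap("scene","s6")
cv2.imwrite("pics/v6.png",np.hstack([cv2.resize(a,(400,300)),cv2.resize(b[130:310,100:340],(400,300))]))
E
```

```text
clock 15.85 go mm [  -1.1   -1.8 -106.4] rz -0.0055 tilt z [-1.e-03 -5.e-04 -1.e+00] j7 -1.45
```

View pics/v6.png

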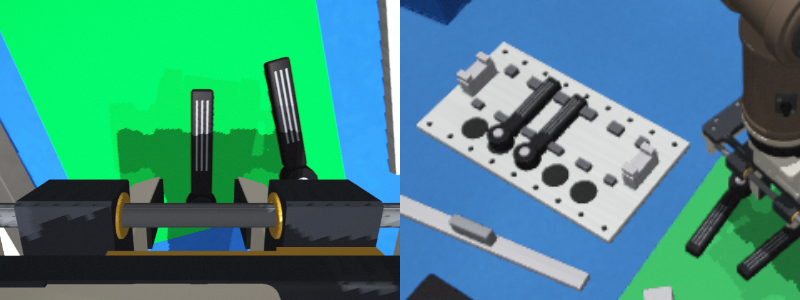

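Levers A and B lie in their slots with hubs on pads. In w6 the tail of lever C is at about (323,145), between the fingers and straight.

Run:
```python
from h import *
im,c=load("w6"); print(onz(c,(323,145),.02),onz(c,(320,300),.02),"exp end .5377 .1092")
```

```text
[0.53709935 0.10873004 0.02      ] [0.44690959 0.1442538  0.02      ] exp end .5377 .1092
```

>>> step_arm:
  steps:
    - [-0.5,-0.9,-30,0,0,-0.003]
    - [-0.6,-0.9,-30,0,0,-0.002]
    - [0,0,-25,0,0,0]
    - [0,0,-13,0,0,0]
    - [0,0,-8.5,0,0,0]
    - [0,0,0,0,0,0]

```text
clock: 16.45
position: [0.4796, 0.1274, 0.0055]
ee_rot: [3.087, -0.579, -0.002]
force: [-0.4, -0.5, 0.3]
width: 0.499
gripper_force: 0.0
```

>>> step_arm:
  gripper: 0
  steps:
    - [0,0,0,0,0,0]
    - [0,0,0,0,0,0]
    - [0,0,0,0,0,0]
    - [0,0,0,0,0,0]
    - [0,0,0,0,0,0]

```text
clock: 16.87
position: [0.4808, 0.1292, 0.0071]
ee_rot: [-3.088, 0.575, -0.002]
force: [-0.7, 0.2, 5.8]
width: 0.239
gripper_force: 25.0
```

>>> step_arm:
  steps:
    - [0,0,15,0,0,0]
    - [0,0,35,0,0,0]
    - [0,0,40,0,0,0]
    - [0,0,20,0,0,0]
    - [-0.91,-11.24,0,0,0,0.1213]
    - [-0.91,-11.24,0,0,0,0.1213]
    - [-0.91,-11.24,0,0,0,0.1213]
    - [-0.91,-11.24,0,0,0,0.1213]
    - [-0.91,-11.24,0,0,0,0.1213]
    - [-0.91,-11.24,0,0,0,0.1213]
    - [-0.91,-11.24,0,0,0,0.1213]
    - [-0.91,-11.24,0,0,0,0.1213]
    - [-0.91,-11.24,0,0,0,0.1213]
    - [-0.91,-11.24,0,0,0,0.1213]
    - [-0.91,-11.24,0,0,0,0.1213]
    - [-0.91,-11.24,0,0,0,0.1213]
    - [-0.91,-11.24,0,0,0,0.1213]
    - [-0.91,-11.24,0,0,0,0.1213]
    - [-0.91,-11.24,0,0,0,0.1213]
    - [-0.91,-11.24,0,0,0,0.1213]

```text
clock: 18.53
position: [0.4655, -0.0515, 0.1166]
ee_rot: [2.213, 2.229, 0.0]
force: [0.1, -0.0, -0.8]
width: 0.237
gripper_force: 25.0
```

>>> step_arm:
  steps:
    - [-0.91,-11.24,0,0,0,0.1213]
    - [-0.91,-11.24,0,0,0,0.1213]
    - [-0.91,-11.24,0,0,0,0.1213]
    - [-0.91,-11.24,0,0,0,0.1213]
    - [-0.91,-11.24,0,0,0,0.1213]
    - [-0.91,-11.24,0,0,0,0.1213]
    - [-0.91,-11.24,0,0,0,0.1213]
    - [-0.91,-11.24,0,0,0,0.1213]
    - [-0.91,-11.24,0,0,0,0.1213]
    - [-0.91,-11.24,0,0,0,0.1213]
    - [-0.91,-11.24,0,0,0,0.1213]
    - [-0.91,-11.24,0,0,0,0.1213]
    - [0,0,0,0,0,0]
    - [0,0,0,0,0,0]

```text
clock: 19.7
position: [0.4544, -0.1862, 0.1165]
ee_rot: [-0.188, -3.136, -0.0]
force: [-0.2, -0.3, -1.3]
width: 0.235
gripper_force: 25.0
```

```bash
python3 w.py .4553 -.1856 .017 83.6
```

```text
clock 19.7 go mm [  0.9   0.6 -99.5] rz 0.0078 tilt z [-0.e+00  1.e-04 -1.e+00] j7 1.9
```

>>> step_arm:
  steps:
    - [0.5,0.3,-30,0,0,0.004]
    - [0.4,0.3,-30,0,0,0.004]
    - [0,0,-15,0,0,0]
    - [0,0,0,0,0,0]
    - [0,0,-10,0,0,0]
    - [0,0,-8,0,0,0]
    - [0,0,-4,0,0,0]
    - [0,0,-2,0,0,0]
    - [0,0,0,0,0,0]

```text
clock: 20.45
position: [0.4558, -0.1851, 0.0174]
ee_rot: [0.167, 3.137, 0.0]
force: [0.4, -0.1, 0.2]
width: 0.236
gripper_force: 25.0
```

>>> step_arm:
  gripper: 0.33
  steps:
    - [0,0,0,0,0,0]
    - [0,0,0,0,0,0]
    - [0,0,0,0,0,0]
    - [0,0,15,0,0,0]
    - [0,0,40,0,0,0]
    - [0,0,40,0,0,0]

```text
clock: 20.95
position: [0.4543, -0.1849, 0.1127]
ee_rot: [-0.167, -3.134, -0.001]
force: [1.3, -0.4, 0.6]
width: 0.334
gripper_force: 0.0
```

```bash
python3 w.py .4775 .0413 .006 84.6
```

```text
clock 20.95 go mm [  23.2  226.2 -106.7] rz 0.0121 tilt z [-3.5e-03  6.0e-04 -1.0e+00] j7 1.91
```

>>> step_arm:
  gripper: 0.5
  steps:
    - [3.3,32.3,0,0,0,0.0017]
    - [3.3,32.3,0,0,0,0.0017]
    - [3.3,32.3,0,0,0,0.0017]
    - [3.3,32.3,0,0,0,0.0017]
    - [3.3,32.3,0,0,0,0.0017]
    - [3.3,32.3,0,0,0,0.0017]
    - [3.3,32.3,0,0,0,0.0017]
    - [0,0,0,0,0,0]
    - [0,0,0,0,0,0]

```text
clock: 21.7
position: [0.4789, 0.043, 0.1126]
ee_rot: [0.141, 3.138, 0.001]
force: [-0.4, -1.2, -0.3]
width: 0.502
gripper_force: 0.0
```

```bash
python3 w.py .4775 .0413 .006 84.6
python3 - <<'E'
from h import *
a,c=snap("wrist","w7"); b,_=snap("scene","s7"); snap("top","t7")
e=np.array([.4167,.0470,.026]); P=proj(c,[e])[0]; print("expected hub px",P)
try: q=disc(a,P,14); print(q,onz(c,q,.026))
except Exception as x: print(x)
cv2.imwrite("pics/v7.png",np.hstack([cv2.resize(a,(400,300)),cv2.resize(b[130:310,60:300],(400,300))]))
E
```

```text
clock 21.7 go mm [  -1.4   -1.7 -106.6] rz -0.0044 tilt z [ 4.e-04  6.e-04 -1.e+00] j7 1.42
expected hub px [314.63237846 145.27280838]
attempt to get argmax of an empty sequence
```

View pics/v7.png

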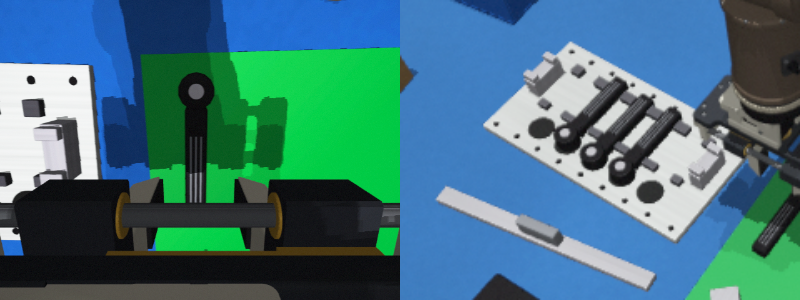

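Three levers are seated. The hub of lever D is where expected at (312,147), and the bar has not moved.

>>> step_arm:
  steps:
    - [-0.7,-0.9,-30,0,0,-0.002]
    - [-0.7,-0.9,-30,0,0,-0.002]
    - [0,0,-25,0,0,0]
    - [0,0,-13,0,0,0]
    - [0,0,-8.5,0,0,0]
    - [0,0,0,0,0,0]

```text
clock: 22.35
position: [0.4765, 0.0376, 0.0046]
ee_rot: [-0.157, -3.135, 0.002]
force: [-0.3, 0.9, 0.0]
width: 0.5
gripper_force: 0.0
```

>>> step_arm:
  gripper: 0
  steps:
    - [0,0,0,0,0,0]
    - [0,0,0,0,0,0]
    - [0,0,0,0,0,0]
    - [0,0,0,0,0,0]
    - [0,0,0,0,0,0]

```text
clock: 22.77
position: [0.478, 0.0394, 0.0067]
ee_rot: [0.154, 3.136, 0.001]
force: [-1.3, 0.2, 6.7]
width: 0.235
gripper_force: 25.0
```

>>> step_arm:
  steps:
    - [0,0,15,0,0,0]
    - [0,0,35,0,0,0]
    - [0,0,40,0,0,0]
    - [0,0,20,0,0,0]
    - [-0.62,-6.75,0,0,0,-0.1214]
    - [-0.62,-6.75,0,0,0,-0.1214]
    - [-0.62,-6.75,0,0,0,-0.1214]
    - [-0.62,-6.75,0,0,0,-0.1214]
    - [-0.62,-6.75,0,0,0,-0.1214]
    - [-0.62,-6.75,0,0,0,-0.1214]
    - [-0.62,-6.75,0,0,0,-0.1214]
    - [-0.62,-6.75,0,0,0,-0.1214]
    - [-0.62,-6.75,0,0,0,-0.1214]
    - [-0.62,-6.75,0,0,0,-0.1214]
    - [-0.62,-6.75,0,0,0,-0.1214]
    - [-0.62,-6.75,0,0,0,-0.1214]
    - [-0.62,-6.75,0,0,0,-0.1214]
    - [-0.62,-6.75,0,0,0,-0.1214]
    - [-0.62,-6.75,0,0,0,-0.1214]
    - [-0.62,-6.75,0,0,0,-0.1214]

```text
clock: 24.43
position: [0.4673, -0.0689, 0.1161]
ee_rot: [-2.682, -1.636, -0.001]
force: [0.3, -0.2, -1.6]
width: 0.235
gripper_force: 25.0
```

>>> step_arm:
  steps:
    - [-0.62,-6.75,0,0,0,-0.1214]
    - [-0.62,-6.75,0,0,0,-0.1214]
    - [-0.62,-6.75,0,0,0,-0.1214]
    - [-0.62,-6.75,0,0,0,-0.1214]
    - [-0.62,-6.75,0,0,0,-0.1214]
    - [-0.62,-6.75,0,0,0,-0.1214]
    - [-0.62,-6.75,0,0,0,-0.1214]
    - [-0.62,-6.75,0,0,0,-0.1214]
    - [-0.62,-6.75,0,0,0,-0.1214]
    - [-0.62,-6.75,0,0,0,-0.1214]
    - [0,0,0,0,0,0]
    - [0,0,0,0,0,0]

```text
clock: 25.43
position: [0.4611, -0.1363, 0.1158]
ee_rot: [3.137, -0.172, -0.001]
force: [0.3, -0.2, -1.5]
width: 0.235
gripper_force: 25.0
```

```bash
python3 w.py .4619 -.1360 .017 -96.4; python3 -c "
from h import *
im,c=snap('wrist','w8'); p=proj(c,[[.4619+.0613-.001,-.143,.134]])[0]
for nm,P in dict(B=(.512,-.2423,.036),C=(.5176,-.1926,.036),A=(.504,-.291,.036)).items():
    p=proj(c,[P])[0]
    try: print(nm,onz(c,disc(im,p,12),.036),P)
    except Exception as e: print(nm,e,p)
"
```

```text
clock 25.4333 go mm [  0.8   0.3 -98.8] rz -0.0021 tilt z [-5.e-04 -2.e-04 -1.e+00] j7 -0.76
B [ 0.51363354 -0.24067905  0.036     ] (0.512, -0.2423, 0.036)
C [ 0.51694381 -0.19174397  0.036     ] (0.5176, -0.1926, 0.036)
A [ 0.50396752 -0.29137298  0.036     ] (0.504, -0.291, 0.036)
```

>>> step_arm:
  steps:
    - [0.4,0.1,-30,0,0,0]
    - [0.4,0.2,-30,0,0,0]
    - [0,0,-15,0,0,0]
    - [0,0,0,0,0,0]
    - [0,0,-10,0,0,0]
    - [0,0,-8,0,0,0]
    - [0,0,-4,0,0,0]
    - [0,0,-1.5,0,0,0]
    - [0,0,0,0,0,0]

```text
clock: 26.23
position: [0.4622, -0.1361, 0.0175]
ee_rot: [-3.137, 0.177, -0.0]
force: [-0.3, -0.7, -0.5]
width: 0.237
gripper_force: 25.0
```

>>> step_arm:
  gripper: 0.32
  steps:
    - [0,0,0,0,0,0]
    - [0,0,0,0,0,0]
    - [0,0,0,0,0,0]
    - [0,0,15,0,0,0]
    - [0,0,40,0,0,0]
    - [0,0,40,0,0,0]

```text
clock: 26.73
position: [0.4607, -0.1362, 0.113]
ee_rot: [3.136, -0.179, -0.005]
force: [2.5, -0.6, -0.1]
width: 0.319
gripper_force: 0.0
```

```bash
python3 w.py .6435 -.2334 .03 -2.1
```

```text
clock 26.7333 go mm [182.8 -97.2 -83. ] rz 1.648 tilt z [-3.4e-03 -3.0e-04 -1.0e+00] j7 -0.77
```

>>> step_arm:
  gripper: 0.5
  steps:
    - [12.2,-6.5,3,0,0,0.1148]
    - [12.2,-6.5,3,0,0,0.1148]
    - [12.2,-6.5,3,0,0,0.1148]
    - [12.2,-6.5,3,0,0,0.1148]
    - [12.2,-6.5,3,0,0,0.1148]
    - [12.2,-6.5,3,0,0,0.1148]
    - [12.2,-6.5,3,0,0,0.1148]
    - [12.2,-6.5,3,0,0,0.1148]
    - [12.2,-6.5,3,0,0,0.1148]
    - [12.2,-6.5,3,0,0,0.1148]
    - [12.2,-6.5,3,0,0,0.1148]
    - [12.2,-6.5,3,0,0,0.1148]
    - [12.2,-6.5,3,0,0,0.1148]
    - [12.2,-6.5,3,0,0,0.1148]
    - [12.2,-6.5,3,0,0,0.1148]
    - [0,0,0,0,0,0]
    - [0,0,0,0,0,0]

```text
clock: 28.15
position: [0.6449, -0.2341, 0.1574]
ee_rot: [2.182, 2.26, -0.0]
force: [0.1, 0.2, -0.3]
width: 0.496
gripper_force: 0.0
```

```bash
python3 w.py .6441 -.2345 .017 2.15
python3 - <<'E'
from h import *
a,c=snap("wrist","w9"); b,cs=snap("scene","s9"); t,ct=snap("top","t9")
cv2.imwrite("pics/v9.png",np.vstack([np.hstack([cv2.resize(a,(400,300)),cv2.resize(b[130:310,60:300],(400,300))]),cv2.resize(t[160:300,370:530],(400,300)).repeat(2,1)[:, :800] if 0 else np.hstack([cv2.resize(t[160:295,360:540],(400,300)),cv2.resize(t[200:290,380:500],(400,300))])]))
print(proj(c,[[.6441,-.2345,.04],[.6441+.006,-.2345-.166,.012],[.6441-.006,-.0685,.012]]))
E
```

```text
clock 28.15 go mm [  -0.8   -0.4 -140.4] rz 0.0022 tilt z [ 1.e-04 -2.e-04 -1.e+00] j7 0.62
[[317.27286117 238.36364   ]
 [317.60476897 420.58529732]
 [317.00356498 -24.15360636]]
```

View pics/v9.png

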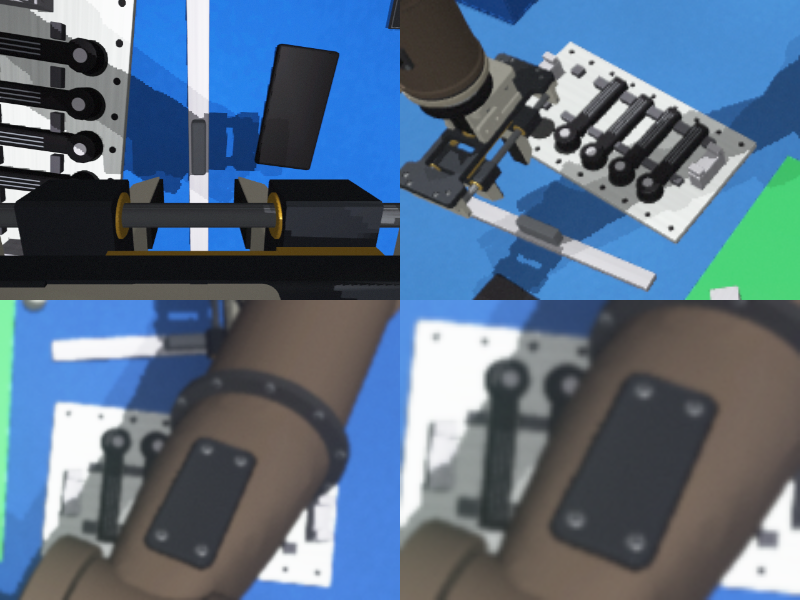

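All four levers are seated. The grip block is at (199,147) in the left half of v9, as predicted. Descending to grasp it.

>>> step_arm:
  force: 40
  steps:
    - [-0.4,-0.2,-35,0,0,0]
    - [-0.4,-0.2,-35,0,0,0]
    - [0,0,-30,0,0,0]
    - [0,0,-20,0,0,0]
    - [0,0,-12,0,0,0]
    - [0,0,-6,0,0,0]
    - [0,0,0,0,0,0]

```text
clock: 28.88
position: [0.6436, -0.2336, 0.0186]
ee_rot: [-2.178, -2.262, 0.001]
force: [0.1, -0.3, -0.1]
width: 0.499
gripper_force: 0.0
```

>>> step_arm:
  gripper: 0
  steps:
    - [0,0,0,0,0,0]
    - [0,0,0,0,0,0]
    - [0,0,0,0,0,0]
    - [0,0,0,0,0,0]
    - [0,0,0,0,0,0]
    - [0,0,0,0,0,0]

```text
clock: 29.38
position: [0.6448, -0.2341, 0.0201]
ee_rot: [2.178, 2.263, 0.001]
force: [0.8, 0.7, 3.2]
width: 0.172
gripper_force: 40.0
```

>>> step_arm:
  steps:
    - [0,0,15,0,0,0]
    - [0,0,30,0,0,0]
    - [0,0,40,0,0,0]
    - [0,0,25,0,0,0]
    - [-20.1,0,0,0,0,-0.015]
    - [-20.1,0,0,0,0,-0.015]
    - [-20.1,0,0,0,0,-0.015]
    - [-20.1,0,0,0,0,-0.015]
    - [-20.1,0,0,0,0,-0.015]
    - [-20.1,0,0,0,0,-0.015]
    - [-20.1,0,0,0,0,-0.015]
    - [-20.1,0,0,0,0,-0.015]
    - [-20.1,0,0,0,0,-0.015]
    - [-20.1,0,0,0,0,-0.015]
    - [0,0,0,0,0,0]
    - [0,0,0,0,0,0]

```text
clock: 30.72
position: [0.4422, -0.2339, 0.1301]
ee_rot: [-2.343, -2.092, -0.001]
force: [1.6, 0.0, -3.3]
width: 0.17
gripper_force: 40.0
```

```bash
python3 w.py .4434 -.234 .0625 -6.4
python3 - <<'E'
from h import *
a,c=snap("wrist","w10"); b,cs=snap("scene","s10"); s=observe()
cv2.imwrite("pics/v10.png",np.hstack([cv2.resize(a,(400,300)),cv2.resize(b[130:310,60:300],(400,300))]))
E
```

```text
clock 30.7167 go mm [  1.2  -0.1 -67.6] rz 0.0013 tilt z [ 2.e-04  1.e-03 -1.e+00] j7 0.62
```

View pics/v10.png

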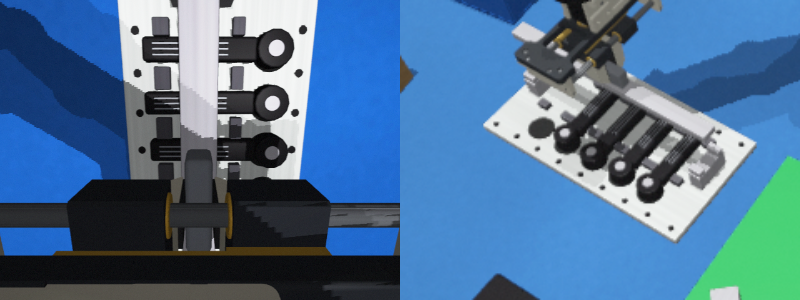

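The bar is held level over the levers and aligned with the supports.

>>> step_arm:
  steps:
    - [0.6,0,-25,0,0,0]
    - [0.6,0,-20,0,0,0]
    - [0,0,-10,0,0,0]
    - [0,0,0,0,0,0]
    - [0,0,0,0,0,0]

```text
clock: 31.23
position: [0.4446, -0.2341, 0.0744]
ee_rot: [-2.341, -2.094, 0.001]
force: [0.3, -1.4, -3.0]
width: 0.171
gripper_force: 40.0
```

```bash
python3 w.py .4434 -.234 .0625 -6.4; python3 -c "
from h import *
im,c=snap('scene','s11'); cv2.imwrite('pics/v11.png',cv2.resize(im[140:270,90:290],(800,520),interpolation=cv2.INTER_CUBIC))"
```

```text
clock 31.2333 go mm [ -1.2   0.1 -11.9] rz -0.0002 tilt z [-0.001 -0.    -1.   ] j7 0.69
```

View pics/v11.png

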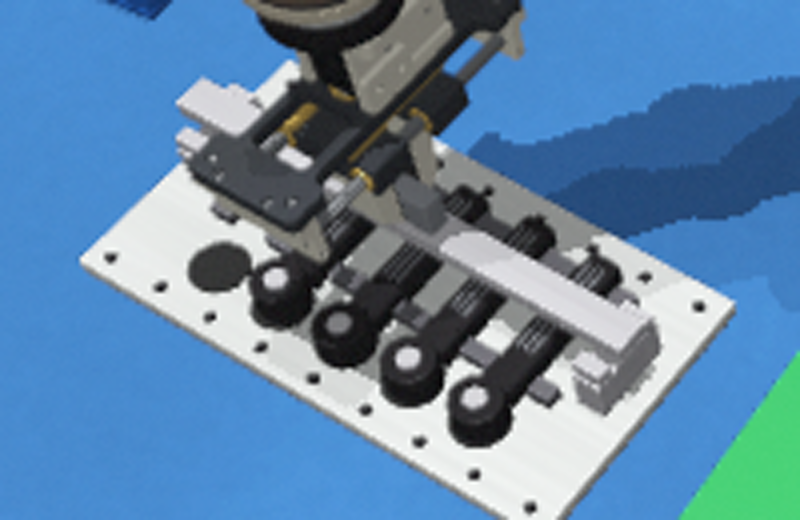

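>>> step_arm:
  steps:
    - [-0.6,0,-4,0,0,0]
    - [0,0,-4,0,0,0]
    - [0,0,-2,0,0,0]
    - [0,0,0,0,0,0]
    - [0,0,0,0,0,0]

```text
clock: 31.7
position: [0.4438, -0.2339, 0.0644]
ee_rot: [-2.342, -2.094, -0.0]
force: [0.6, -1.0, -2.0]
width: 0.168
gripper_force: 40.0
```

>>> step_arm:
  steps:
    - [0,0,-1,0,0,0]
    - [0,0,-1,0,0,0]
    - [0,0,0,0,0,0]
    - [0,0,0,0,0,0]

```text
clock: 32.03
position: [0.4438, -0.234, 0.0624]
ee_rot: [2.342, 2.094, -0.0]
force: [-0.6, -0.4, -3.9]
width: 0.17
gripper_force: 40.0
```

>>> step_arm:
  gripper: 0.36
  steps:
    - [0,0,0,0,0,0]
    - [0,0,0,0,0,0]
    - [0,0,0,0,0,0]
    - [0,0,10,0,0,0]
    - [0,0,30,0,0,0]
    - [0,0,40,0,0,0]
    - [0,0,40,0,0,0]
    - [0,0,40,0,0,0]
    - [0,0,40,0,0,0]
    - [0,0,0,0,0,0]

```text
clock: 32.87
position: [0.4464, -0.2365, 0.2701]
ee_rot: [2.336, 2.086, 0.009]
force: [1.0, -0.7, 0.1]
width: 0.36
gripper_force: 0.0
```

Run:
```python
from h import *
s=observe(); print(s["clock"],s["position"])
a,c=snap("wrist","w12"); t,ct=load("t9")
# console/plug crop from w3 & top
w3=cv2.imread("pics/w3.png")[0:330,370:640]; sc=cv2.imread("pics/s11.png")
cv2.imwrite("pics/v12.png",np.hstack([cv2.resize(a,(400,300)),cv2.resize(sc[240:360,410:490],(400,600))[:300],]) if 0 else np.vstack([np.hstack([cv2.resize(a,(400,300)),cv2.resize(w3[20:240,0:220],(400,300))]),np.hstack([cv2.resize(sc[235:295,400:480],(400,300),interpolation=cv2.INTER_CUBIC),cv2.resize(sc[300:390,390:510],(400,300),interpolation=cv2.INTER_CUBIC)])]))
```

```text
32.8667 [ 0.44637491 -0.23654277  0.2701258 ]
```

View pics/v12.png

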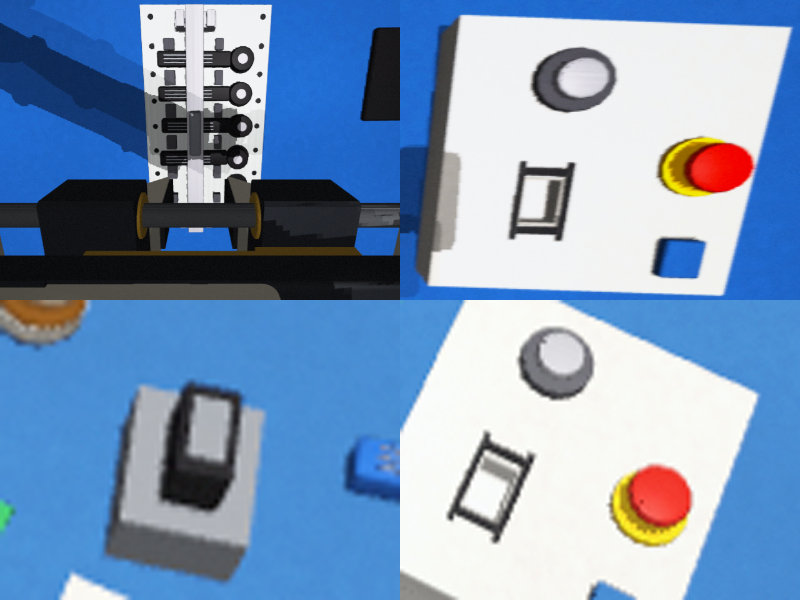

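The bar lies across both supports over all four levers. The plug head stands in the park block, its long side roughly along world x, and the socket's long side is also along x. Next I hover over the plug and measure it by code.

>>> step_arm:
  gripper: 0.6
  steps:
    - [-5.6,38.9,0,0,0,0.112]
    - [-5.6,38.9,0,0,0,0.112]
    - [-5.6,38.9,0,0,0,0.112]
    - [-5.6,38.9,0,0,0,0.112]
    - [-5.6,38.9,0,0,0,0.112]
    - [-5.6,38.9,0,0,0,0.112]
    - [-5.6,38.9,0,0,0,0.112]
    - [-5.6,38.9,0,0,0,0.112]
    - [-5.6,38.9,0,0,0,0.112]
    - [-5.6,38.9,0,0,0,0.112]
    - [-5.6,38.9,0,0,0,0.112]
    - [-5.6,38.9,0,0,0,0.112]
    - [-5.6,38.9,0,0,0,0.112]
    - [-5.6,38.9,0,0,0,0.112]
    - [-5.6,38.9,0,0,0,0.112]
    - [0,0,0,0,0,0]
    - [0,0,0,0,0,0]
    - [0,0,0,0,0,0]

```text
clock: 34.42
position: [0.3599, 0.3484, 0.2619]
ee_rot: [-0.006, -3.141, 0.003]
force: [0.6, 0.1, -0.5]
width: 0.6
gripper_force: 0.0
```

Run:
```python
from h import *
s=observe(); print(s["clock"],s["position"],yawy(s),s["joints"][6])
im,c=snap("wrist","w13")
p=proj(c,[[.362,.347,.067]])[0]; print(p)
x,y=p.astype(int); cr=im[max(y-80,0):y+80,x-110:x+110]
g=cr.max(2); print(g[::8,::8])
```

```text
34.4167 [0.35987049 0.3484456  0.26188543] 89.7816198003226 0.721133941040143
[316.18420592 218.58818798]
[[246 220 219 220 163 139 134 178 179 180 186 184 178 183 183 184 182 189
  188 186 180 184 233 185 183 130 246 255]
 [217 221 218 130 135 135 143 143 141 179 183 183 181 183 186 186 188 186
  185 180 182 184 184 222 215 162 245 255]
 [217 220 130 134 136 141 140 145 141 141 184 186 185 184 186 187 185 191
  185 183 181 187 185 206 224 221 198 255]
 [240 240 139 142 143 139 140 138 138 143 146 183 184 186 187 188 189 187
  186 184 185 252 183 174 210 161 251 251]
 [242 240 141 141 138 139 143 143 143 147 142 143 151 105  77 153 157 182
  187 187 182 252 187 182 187 183 252 252]
 [240 241 140 145 144 143 142 140 141 145  78 113 113 113 154 154 152 154
  186 188 185 252 186 182 186 183 251 252]
 [244 243 145 144 146 148 146 144 142 142 111 114 112 113  21   9 152 111
  146 144 171 246 146 141 142 184 251 252]
 [242 244 146 144 140 147 142 139 139 144 114 111  19  26  22  24 117 114
  144 141 145 144 141 145 142 187 251 251]
 [242 242 146 144 145 141 143 147 146 143 135 117  22 111 
[... 646 characters left out ...]
253 250 247 247 246 247 248 244 245 242 243 241 241 243 243 242 245 244
  244 243 252 244 244 243 252 252 252 252]
 [253 253 253 253 253 253 247 244 242 244 244 243 243 244 245 244 252 252
  252 253 252 253 252 252 251 252 252 252]
 [253 253 253 253 253 253 253 246 244 243 242 245 243 243 245 252 252 252
  252 252 252 252 252 252 252 252 252 252]
 [253 253 253 253 253 253 253 252 247 244 243 243 244 243 251 252 252 252
  252 252 253 252 252 252 252 252 251 252]
 [253 253 253 253 253 253 253 252 252 252 244 147 145 147 252 252 252 252
  253 252 252 252 252 252 252 252 252 252]
 [253 238 133 135 130  20 253 252 252 252 252 123 125 121 126 129 127 128
  125 130 129 128 132  23 133 130 130 164]]
```

```bash
cat > plug.py <<'E'
from h import *
from scipy.optimize import minimize
def darkhull(im,ctr,r,thr):
    x,y=np.array(ctr).astype(int); x0,y0=x-r,y-r; m=(im[y0:y+r,x0:x+r].max(2)<thr).astype(np.uint8)
    n,l,st,ce=cv2.connectedComponentsWithStats(m,connectivity=8); 
    k=1+np.argmax(st[1:,4]); pts=np.argwhere(l==k)[:,::-1].astype(np.int32)+[x0,y0]
    return cv2.convexHull(pts.astype(np.int32)),st[1:,4]
def fitbox(views,x,y,yaw,dim,z0,z1,S=4,W=160):
    # views: (hull,c)
    def poly(c,v):
        ca,sa=np.cos(v[2]),np.sin(v[2]); P=np.array([[a*dim[0]/2,b*dim[1]/2,h] for a in(-1,1) for b in(-1,1) for h in(z0,z1)])
        return cv2.convexHull(proj(c,P@np.array([[ca,-sa,0],[sa,ca,0],[0,0,1]]).T+[v[0],v[1],0]).astype(np.float32)).reshape(-1,2)
    def cost(v):
        t=0
        for h,c in views:
            h=h.reshape(-1,2).astype(float); o=h.mean(0)-W/2; A=np.zeros((W*S,W*S),np.uint8);B=A.copy()
            cv2.fillConvexPoly(A,np.round((h-o+0)*S).astype(np.int32),1); A=cv2.dilate(A,np.ones((S+1,S+1)))
            cv2.fillConvexPoly(B,np.round((poly(c,v)-o)*S).astype(np.int32),1); t+=np.sum(A!=B)/S/S
        return t
    best=None
    for k in range(3):
        s=np.array([x,y,yaw]); sim=np.array([s,s+[.004,0,0],s+[0,.004,0],s+[0,0,.08]])
        r=minimize(cost,s,method="Nelder-Mead",options=dict(initial_simplex=sim,xatol=5e-5,fatol=.05)); x,y,yaw=r.x
    return r.x,r.fun,sum(cv2.contourArea(h) for h,_ in views)
E
python3 - <<'E'
from plug import *
im,c=load("w13")
for thr in(40,60):
    h,a=darkhull(im,(316,215),60,thr); print(thr,a,h.reshape(-1,2).tolist())
    print(fitbox([(h,c)],.361,.348,.3,(.046,.026),.035,.067))
cr=im[135:295,236:396]; cv2.imwrite("pics/v13.png",cv2.resize(cr,(640,640)))
E
```

```text
40 [667   5   1   1   2   1   2   2   3   1   2] [[336, 229], [317, 238], [316, 238], [312, 236], [309, 233], [304, 215], [301, 202], [300, 197], [300, 196], [301, 192], [302, 190], [303, 189], [311, 187], [320, 185], [326, 185], [327, 186], [328, 189], [331, 201], [335, 220], [336, 226]]
(array([0.35956598, 0.34954626, 0.21397565]), np.float64(265.25), 1385.5)
60 [820   1] [[337, 237], [335, 238], [332, 239], [318, 242], [312, 242], [311, 241], [310, 238], [305, 221], [304, 217], [300, 199], [300, 194], [301, 191], [303, 189], [306, 188], [310, 187], [319, 185], [325, 184], [327, 186], [328, 188], [329, 191], [333, 209], [337, 230]]
(array([0.35962981, 0.34962961, 0.20976864]), np.float64(78.8125), 1595.5)
```

>>> step_arm:
  steps:
    - [15,15,-10,0,0,0.11]
    - [15,15,-10,0,0,0.103]
    - [0,0,0,0,0,0]
    - [0,0,0,0,0,0]

```text
clock: 34.8
position: [0.3905, 0.3779, 0.2418]
ee_rot: [0.324, -3.124, 0.002]
force: [-0.7, -1.5, 0.3]
width: 0.6
gripper_force: 0.0
```

Run:
```python
from plug import *
s=observe(); print(s["clock"],s["position"],yawy(s))
snap("wrist","w14")
H=[]
for tag in("w13","w14"):
    im,c=load(tag); p=proj(c,[[.3596,.3496,.055]])[0]
    for thr in(60,75,90):
        h,a=darkhull(im,p,60,thr); print(tag,thr,a.max(),fitbox([(h,c)],.3596,.3496,.21,(.046,.026),.035,.067))
        if thr==75: H.append((h,c))
for dz in(-.008,-.004,0,.004): print(dz,fitbox(H,.3596,.3496,.21,(.046,.026),.035+dz,.067+dz))
```

```text
34.8 [0.39053904 0.3779438  0.24180488] 101.83126168837421
w13 60 820 (array([0.3597518 , 0.34969129, 0.22384146]), np.float64(80.375), 1595.5)
w13 75 991 (array([0.35991082, 0.34952145, 0.21905508]), np.float64(78.125), 1627.0)
w13 90 1032 (array([0.35974505, 0.34945289, 0.2161199 ]), np.float64(79.375), 1651.5)
w14 60 1152 (array([0.35994052, 0.3496757 , 0.21566417]), np.float64(62.8125), 1891.0)
w14 75 1223 (array([0.36008005, 0.34958674, 0.21822691]), np.float64(50.5625), 1944.0)
w14 90 1259 (array([0.36005842, 0.34942516, 0.21837337]), np.float64(54.1875), 1972.5)
-0.008 (array([0.36123299, 0.3492708 , 0.2145068 ]), np.float64(192.25), 3571.0)
-0.004 (array([0.36065381, 0.34956161, 0.21504233]), np.float64(143.6875), 3571.0)
0 (array([0.35996046, 0.34964114, 0.21456546]), np.float64(132.875), 3571.0)
0.004 (array([0.35946754, 0.34969598, 0.21287539]), np.float64(165.5625), 3571.0)
```

>>> step_arm:
  steps:
    - [-15.2,-14.1,-30,0,0,0.005]
    - [-15.3,-14.2,-30,0,0,0.005]
    - [0,0,-40,0,0,0]
    - [0,0,-40,0,0,0]
    - [0,0,-20,0,0,0]
    - [0,0,0,0,0,0]
    - [0,0,0,0,0,0]

```text
clock: 35.43
position: [0.3591, 0.3502, 0.0828]
ee_rot: [0.343, -3.122, 0.002]
force: [0.9, 0.4, 1.0]
width: 0.6
gripper_force: 0.0
```

```bash
python3 w.py .3600 .3496 .0415 102.4
```

```text
clock 35.4333 go mm [  0.9  -0.6 -41.3] rz -0.0022 tilt z [-8.0e-04 -1.3e-03 -1.0e+00] j7 0.96
```

>>> step_arm:
  steps:
    - [0.4,-0.3,-20,0,0,0]
    - [0.4,-0.3,-15,0,0,0]
    - [0,0,-6,0,0,0]
    - [0,0,0,0,0,0]

```text
clock: 35.77
position: [0.3605, 0.3507, 0.0422]
ee_rot: [-0.344, 3.122, 0.001]
force: [-0.3, 0.6, -0.7]
width: 0.601
gripper_force: 0.0
```

>>> step_arm:
  gripper: 0
  force: 40
  steps:
    - [0,0,0,0,0,0]
    - [0,0,0,0,0,0]
    - [0,0,0,0,0,0]
    - [0,0,0,0,0,0]
    - [0,0,0,0,0,0]
    - [0,0,0,0,0,0]

```text
clock: 36.27
position: [0.3604, 0.3508, 0.0419]
ee_rot: [-0.346, 3.122, 0.001]
force: [0.0, -0.7, 6.5]
width: 0.279
gripper_force: 40.0
```

```bash
python3 w.py .3600 .3496 .0415 102.4
```

```text
clock 36.2667 go mm [-0.4 -1.2 -0.4] rz -0.0041 tilt z [ 5.e-04  6.e-04 -1.e+00] j7 0.97
```

>>> step_arm:
  steps:
    - [0,0,8,0,0,0]
    - [0,0,12,0,0,0]
    - [0,0,20,0,0,0]
    - [0,0,40,0,0,0]
    - [0,0,40,0,0,0]
    - [0,0,40,0,0,0]
    - [0,0,40,0,0,0]
    - [0,0,0,0,0,0]

```text
clock: 36.93
position: [0.3625, 0.3532, 0.2495]
ee_rot: [-0.344, 3.114, 0.013]
force: [1.5, 2.1, -0.4]
width: 0.282
gripper_force: 40.0
```

Run:
```python
from plug import *
s=observe(); print(s["position"],yawy(s))
im,c=load("w3")
def v(p): return (370+(p[0]-400)/1.818,20+p[1]/1.3636)
for n,p in dict(sock=(545,203),b1=(460,15),b2=(792,27),b3=(724,296),b4=(428,286)).items(): print(n,onz(c,v(p),.06).round(4))
print("btn",onz(c,v((585,78)),.07))
t,ct=load("t1"); print("top sock",onz(ct,(218,202),.06))
sc,cs=load("s11"); q=lambda p:(390+(p[0]-400)*.3,300+(p[1]-300)*.3)
print("scene sock",onz(cs,q((491,489)),.06)); print("btn tri",tri([(c,v((585,78))),(cs,q((563,353)))]))
```

```text
[0.36254001 0.35317111 0.24947426] 102.62501850406255
sock [0.5819 0.3776 0.06  ]
b1 [0.4487 0.3202 0.06  ]
b2 [0.4556 0.5007 0.06  ]
b3 [0.656  0.4932 0.06  ]
b4 [0.6486 0.3123 0.06  ]
btn [0.49186179 0.38837902 0.07      ]
top sock [0.58086289 0.37525746 0.06      ]
scene sock [0.58408207 0.377957   0.06      ]
btn tri (array([0.49232035, 0.38670847, 0.07590778]), np.float64(0.00042273229685669894))
```

>>> step_arm:
  steps:
    - [31.2,3,0,0,0,-0.0324]
    - [31.2,3,0,0,0,-0.0324]
    - [31.2,3,0,0,0,-0.0324]
    - [31.2,3,0,0,0,-0.0324]
    - [31.2,3,0,0,0,-0.0324]
    - [31.2,3,0,0,0,-0.0324]
    - [31.2,3,0,0,0,-0.0324]
    - [31.2,3,0,0,0,-0.0324]
    - [0,0,0,0,0,0]
    - [0,0,0,0,0,0]
    - [0,0,0,0,0,0]

```text
clock: 37.85
position: [0.6091, 0.3746, 0.241]
ee_rot: [-0.06, -3.14, 0.001]
force: [-0.1, -0.0, -0.6]
width: 0.282
gripper_force: 40.0
```

Run:
```python
from plug import *
s=observe(); print(s["clock"],s["position"],yawy(s))
im,c=snap("wrist","w15"); p=proj(c,[[.582,.3775,.06]])[0]; print(p, proj(c,[[.582+a*.0165,.3775+b*.0105,.06] for a in(-1,1) for b in(-1,1)]).round(1).tolist())
x,y=p.astype(int); cr=im[y-50:y+60,x-60:x+60]; print(cr.max(2)[::4,::4])
cv2.imwrite("pics/v15.png",np.vstack([cv2.resize(cr,(660,600),interpolation=cv2.INTER_CUBIC)]))
```

```text
37.85 [0.60909636 0.37462461 0.24103602] 87.80849550570711
[319.89234244 186.49027991] [[306.0, 166.3], [332.3, 165.3], [307.8, 207.2], [333.5, 206.2]]
[[131 129 130 129 129 128 126 131 159 168 169 168 166 167 160 166 164 168
  168 169 166 163 166 166 167 169 168 164 226 245]
 [129 130 130 127 126 128 123 124 126 138 168 168 168 170 167 168 161 167
  169 166 168 162 163 164 166 165 168 168 171 246]
 [128 130 129 129 129 125 124 124 124 124 168 169 168 163 166 168 167 169
  166 168 168 166 163 165 168 167 167 165 167 172]
 [129 128 130 129 128 125 128 128 129 127  18 150 168 167 168 165 161 163
  157  19 155 168 164 167 166 169 165 167 166 162]
 [127 133 127 130 128 128 128 125 129 123  14  50  53  56  55  53  54  52
   49  23 161 166 165 163 168 166 166 165 164 162]
 [131 127 129 130 130 126 127 128 128 127  11  20  18  23  24  17  20  19
   16  19 161 162 164 164 167 167 167 167 166 162]
 [131 131 128 128 127 125 129 128 130 130  18 102 115 152 156 154 155 153
  152  13 167 166 164 162 164 169 167 165 163 166]
 [129 128 131 127 128 126 129 131 126 125  17  88 132 128 168 168 168 167
[... 1852 characters left out ...]
123 125 120 121 126 121
  121 121 121 121 124 121 119 135 157 159 160 160]
 [127 126 127 129 129 131 127 126 123 124 126 123 125 122 122 125 126 119
  120 121 123 121 120 122 120 128 159 158 160 163]
 [182 128 125 124 128 128 123 125 124 125 123 124 121 121 122 169 238 238
  122 119 122 120 121 121 120 123 159 234 244 245]
 [242 128 126 127 128 127 126 128 124 127 124 126 237 238 237 237 237 240
  171 120 121 124 157 195 230 234 235 245 244 244]
 [241 242 243 240 240 240 241 240 127 127 206 237 238 240 238 236 238 239
  236 237 236 237 237 236 236 236 236 245 245 243]
 [241 242 242 239 240 240 242 241 240 240 237 236 236 238 238 239 238 236
  236 236 236 237 237 237 235 235 237 242 244 244]]
```

Run:
```python
from plug import *
im,c=load("w15"); 
def rect(im,c,ctr,r=48,thr=60):
  x,y=np.array(ctr).astype(int); m=(im[y-r:y+r,x-r:x+r].max(2)<thr).astype(np.uint8); n,l,st,ce=cv2.connectedComponentsWithStats(m,connectivity=8)
  k=1+np.argmax(st[1:,4]); pts=np.argwhere(l==k)[:,::-1]+[x-r,y-r]; print(st[k])
  for z in(.060,.062,.064):
    W=np.array([onz(c,p,z)[:2] for p in pts]); (cx,cy),(w,h),a=cv2.minAreaRect((W*1000).astype(np.float32)); print(z,(round(cx,2),round(cy,2)),round(w,2),round(h,2),round(a,2))
  return pts
p=rect(im,c,(320,188))
# long-bar centre lines per row (subpixel): left/right dark runs in rows free of cross bars
for y in (170,176,182,188,194,200):
    r=im[y,290:350].max(1).astype(float); w=np.clip(75-r,0,None); L=w[:25];Rr=w[35:]
    print(y,(L*np.arange(25)).sum()/L.sum()+290,(Rr*np.arange(25)).sum()/Rr.sum()+325, (L>0).sum(),(Rr>0).sum())
for x in (312,318,324,330):
    r=im[145:225,x].max(1).astype(float); print(x,[(145+i,int(v)) for i,v in enumerate(r) if v<80])
```

```text
[  26    6   40   75 1163]
0.06 (579.97, 375.65) 31.44 59.48 88.47
0.062 (579.73, 375.66) 31.26 59.13 88.47
0.064 (579.49, 375.68) 31.07 58.78 88.47
170 300.25098039215686 335.10729613733906 5 5
176 300.2996389891697 335.0257510729614 5 5
182 300.2730769230769 334.92139737991266 5 5
188 300.42629482071715 334.8805309734513 5 5
194 300.4117647058824 334.9436090225564 5 5
200 300.43027888446215 334.8937007874016 5 5
312 [(152, 53), (153, 26), (154, 21), (155, 22), (156, 19), (157, 21), (158, 21), (159, 30), (208, 50), (209, 16), (210, 7), (211, 12), (212, 9), (213, 13), (214, 16), (215, 36)]
318 [(152, 55), (153, 24), (154, 19), (155, 20), (156, 23), (157, 19), (158, 20), (159, 31), (208, 53), (209, 18), (210, 11), (211, 14), (212, 15), (213, 12), (214, 12), (215, 38)]
324 [(152, 50), (153, 20), (154, 23), (155, 22), (156, 25), (157, 22), (158, 22), (159, 28), (201, 79), (202, 79), (208, 51), (209, 11), (210, 14), (211, 12), (212, 15), (213, 12), (214, 5), (215, 36)]
330 [(152, 47), (153, 23), (154, 17), (155, 23), (156, 18), (157, 21), (158, 18), (159, 28), (208, 53), (209, 11), (210, 17), (211, 9), (212, 12), (213, 14), (214, 10), (215, 39)]
```

Run:
```python
from plug import *
im,c=load("w15"); g=im.max(2)
print("col318-326 rows158-170",g[156:172,316:326].mean(1).round().tolist()); print("rows196-210",g[194:210,316:326].mean(1).round().tolist())
print("row cols 298-312",g[186:196,296:312].mean(0).round().tolist()); print("cols 324-338",g[176:186,322:340].mean(0).round().tolist())
s=onz(c,(317.9,183.9),.061); print(s)
for p in [(317.9,161.5),(317.9,203.5)]: print(onz(c,p,.06))
im3,c3=load("w3"); x,y=450,169; m=(im3[y-35:y+35,x-30:x+30].max(2)<60).astype(np.uint8); n,l,st,ce=cv2.connectedComponentsWithStats(m,connectivity=8); k=1+np.argmax(st[1:,4]); pts=np.argwhere(l==k)[:,::-1]+[x-30,y-35]
W=np.array([onz(c3,p+.0,.061)[:2] for p in pts]); print(st[k],cv2.minAreaRect((W*1000).astype(np.float32)))
```

```text
col318-326 rows158-170 [20.0, 21.0, 20.0, 29.0, 155.0, 133.0, 135.0, 143.0, 168.0, 168.0, 168.0, 169.0, 169.0, 169.0, 168.0, 168.0]
rows196-210 [128.0, 127.0, 127.0, 127.0, 127.0, 127.0, 90.0, 82.0, 82.0, 82.0, 100.0, 116.0, 114.0, 121.0, 52.0, 14.0]
row cols 298-312 [126.0, 126.0, 64.0, 17.0, 12.0, 14.0, 14.0, 84.0, 103.0, 88.0, 120.0, 131.0, 131.0, 131.0, 131.0, 130.0]
cols 324-338 [133.0, 136.0, 141.0, 141.0, 152.0, 155.0, 137.0, 128.0, 98.0, 123.0, 100.0, 43.0, 18.0, 19.0, 20.0, 43.0, 144.0, 164.0]
[0.57973351 0.37597582 0.061     ]
[0.56209289 0.37665438 0.06      ]
[0.59579778 0.37535845 0.06      ]
[ 11   6  35  56 418] ((580.316162109375, 374.5118408203125), (30.099857330322266, 57.8082389831543), 87.72633361816406)
```

>>> step_arm:
  steps:
    - [-14.5,0.6,-30,0,0,0.002]
    - [-14.5,0.6,-40,0,0,0.002]
    - [0,0,-40,0,0,0]
    - [0,0,-20,0,0,0]
    - [0,0,-8,0,0,0]
    - [0,0,0,0,0,0]
    - [0,0,0,0,0,0]
    - [0,0,0,0,0,0]

```text
clock: 38.57
position: [0.5822, 0.3767, 0.1067]
ee_rot: [0.054, 3.138, 0.004]
force: [-0.1, 0.5, 0.3]
width: 0.282
gripper_force: 40.0
```

```bash
for i in 1 2; do python3 w.py .580 .3758 .093 88.0; done
python3 - <<'E'
from plug import *
snap("scene","s16"); a=[observe()["position"] for _ in range(3)]; print(a)
E
```

```text
clock 38.5667 go mm [ -2.2  -0.9 -13.7] rz -0.0004 tilt z [ 0.0029  0.0023 -1.    ] j7 1.0
clock 38.5667 go mm [ -2.2  -0.9 -13.7] rz -0.0004 tilt z [ 0.0029  0.0023 -1.    ] j7 1.0
[array([0.58229073, 0.37665312, 0.10670241]), array([0.58229073, 0.37665312, 0.10670241]), array([0.58229073, 0.37665312, 0.10670241])]
```

>>> step_arm:
  steps:
    - [-2.2,-0.9,-8,0,0,0]
    - [0,0,0,0,0,0]
    - [0,0,0,0,0,0]
    - [0,0,0,0,0,0]
    - [0,0,0,0,0,0]

```text
clock: 39.03
position: [0.579, 0.3749, 0.0964]
ee_rot: [0.054, 3.141, 0.0]
force: [-0.9, 0.5, -1.0]
width: 0.281
gripper_force: 40.0
```

```bash
python3 w.py .580 .3758 .093 88.0
python3 - <<'E'
from plug import *
s=observe(); P=s["position"]
# verify held plug in scene view: draw nothing, just crop + predicted prong/hole corners
im,c=snap("scene","s17"); w,cw=snap("wrist","w17")
Rm=R.from_rotvec(s["ee_rot"]).as_matrix(); ex=Rm[:,0];ey=Rm[:,1]
x,y=proj(c,[[.58,.376,.07]])[0].astype(int)
A=cv2.resize(im[y-38:y+37,x-50:x+50],(800,600),interpolation=cv2.INTER_CUBIC)
for q in [(.58-.0006*0+a*ex[0]*.015+b*ey[0]*.009,.3758+a*ex[1]*.015+b*ey[1]*.009,P[2]-.027) for a in(-1,1) for b in(-1,1)]:
    u=(proj(c,[q])[0]-[x-50,y-38]+.5)*8; cv2.circle(A,tuple(u.astype(int)),3,(0,0,255),-1)
cv2.imwrite("pics/v17.png",A)
E
```

```text
clock 39.0333 go mm [ 1.   0.9 -3.4] rz -0.0003 tilt z [ 2.e-04  1.e-04 -1.e+00] j7 1.0
```

View pics/v17.png

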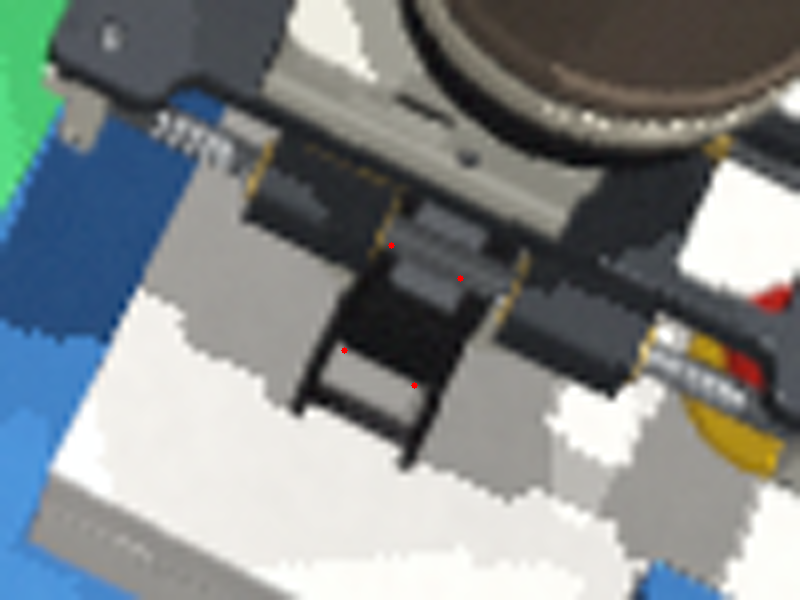

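That is the last picture. The plug head sits over the socket frame and the predicted prong corners fall over the hole. I'll descend slowly and watch the force.

>>> step_arm:
  steps:
    - [0.7,0.6,-4,0,0,0]
    - [0,0,-2,0,0,0]
    - [0,0,-2,0,0,0]
    - [0,0,-2,0,0,0]
    - [0,0,0,0,0,0]
    - [0,0,0,0,0,0]

```text
clock: 39.63
position: [0.5794, 0.3754, 0.086]
ee_rot: [-0.054, -3.141, 0.0]
force: [0.3, 0.6, -0.7]
width: 0.282
gripper_force: 40.0
```

>>> step_arm:
  steps:
    - [0,0,-1,0,0,0]
    - [0,0,-1,0,0,0]
    - [0,0,-1,0,0,0]
    - [0,0,0,0,0,0]
    - [0,0,0,0,0,0]

```text
clock: 40.05
position: [0.5795, 0.3755, 0.0832]
ee_rot: [-0.054, -3.141, 0.0]
force: [-0.2, -0.1, 0.1]
width: 0.282
gripper_force: 40.0
```

>>> step_arm:
  steps:
    - [0,0,-2,0,0,0]
    - [0,0,-2,0,0,0]
    - [0,0,-2,0,0,0]
    - [0,0,-2,0,0,0]
    - [0,0,-2,0,0,0]
    - [0,0,-2,0,0,0]
    - [0,0,0,0,0,0]
    - [0,0,0,0,0,0]

```text
clock: 40.72
position: [0.5794, 0.3755, 0.071]
ee_rot: [-0.054, -3.141, 0.0]
force: [0.1, -0.1, -0.3]
width: 0.283
gripper_force: 40.0
```

>>> step_arm:
  steps:
    - [0,0,-1,0,0,0]
    - [0,0,-1,0,0,0]
    - [0,0,-1,0,0,0]
    - [0,0,-1,0,0,0]
    - [0,0,0,0,0,0]

```text
clock: 41.13
position: [0.5796, 0.3755, 0.0671]
ee_rot: [0.054, 3.141, 0.0]
force: [0.4, -0.7, -0.8]
width: 0.278
gripper_force: 40.0
```

>>> step_arm:
  steps:
    - [0,0,-1,0,0,0]
    - [0,0,0,0,0,0]
    - [0,0,0,0,0,0]

```text
clock: 41.38
position: [0.5796, 0.3756, 0.067]
ee_rot: [0.054, 3.141, 0.001]
force: [-1.0, -1.4, 5.2]
width: 0.28
gripper_force: 40.0
```

>>> step_arm:
  steps:
    - [0,0,-1,0,0,0]
    - [0,0,0,0,0,0]
    - [0,0,0,0,0,0]

```text
clock: 41.63
position: [0.5796, 0.3756, 0.067]
ee_rot: [0.054, 3.141, 0.001]
force: [-5.3, -2.7, 13.1]
width: 0.282
gripper_force: 40.0
```

>>> step_arm:
  gripper: 0.55
  steps:
    - [0,0,1,0,0,0]
    - [0,0,0,0,0,0]
    - [0,0,0,0,0,0]
    - [0,0,0,0,0,0]
    - [0,0,10,0,0,0]
    - [0,0,30,0,0,0]
    - [0,0,40,0,0,0]
    - [0,0,40,0,0,0]
    - [0,0,40,0,0,0]
    - [0,0,0,0,0,0]
    - [0,0,0,0,0,0]

```text
clock: 42.55
position: [0.5811, 0.3763, 0.2301]
ee_rot: [0.055, 3.136, 0.006]
force: [-0.0, -0.2, -0.4]
width: 0.55
gripper_force: 0.0
```

Run:
```python
from plug import *
s=observe(); print(s["clock"],s["position"],yawy(s))
im,c=snap("wrist","w18"); snap("scene","s18")
p=proj(c,[[.58,.3757,.076]])[0]; h,a=darkhull(im,p,60,75); print(p,a.max(),h.reshape(-1,2).min(0),h.reshape(-1,2).max(0))
for z in(-.008,-.004,0,.004): print(z,fitbox([(h,c)],.58,.3757,-.035,(.046,.026),.06+z,.092+z))
q=proj(c,[[.4923,.3867,.073]])[0]; print("btn exp px",q)
g=im[int(q[1])-30:int(q[1])+30:3,int(q[0])-36:int(q[0])+36:3]; print(g.max(2)); print((g.max(2)-g.min(2)).max())
```

```text
42.55 [0.58105401 0.37630851 0.23013934] 88.00933878375768
[315.83147402 224.1074782 ] 2710 [295 182] [335 255]
-0.008 (array([ 0.57515493,  0.37644758, -0.02131279]), np.float64(633.6875), 2855.5)
-0.004 (array([ 0.5749483 ,  0.37583657, -0.01529321]), np.float64(573.25), 2855.5)
0 (array([ 0.57347584,  0.37552646, -0.01710606]), np.float64(503.75), 2855.5)
0.004 (array([ 0.57337623,  0.37588308, -0.02430147]), np.float64(437.6875), 2855.5)
btn exp px [326.80457402 102.56840939]
[[171 171 170 168 167 166 168 140  95  61  53  45  48  86 177 241 245 244
  244 244 245 244 244 244]
 [170 170 165 171 170 168  72  50  52  54  51  49  49  50  92  95 148 244
  244 245 244 245 244 245]
 [168 168 166 170 135  46  47  52  53  54  51  49  51  51  50  82  95  74
  244 244 244 244 244 245]
 [169 167 167 152  50  50  48  53  52  55  62  64  69  55  51  49  88 101
   89 244 244 244 245 243]
 [173 169 168  60  51  52  51  52  90 120 130 128 133 130  87  52  51  99
  102 139 244 244 245 244]
 [170 169 128  47  50  51  51 120 135 140 142 141 141 137 133 127  54  53
   88  94 236 244 245 245]
 [171 172
[... 708 characters left out ...]
 51  54  48  54 130 138 137 136 134 140 135 139 137 134 125  53
   54  53  51 163 191 244]
 [167 160  49  52  56  55  82 128 133 134 135 137 136 131 133 127  78  55
   53  53  66 165 165 224]
 [165 168 104  53  54  52  54  70 127 131 131 133 133 130 129  72  54  55
   52  51 148 167 168 168]
 [167 167 161  60  53  54  52  52  53  88 116 125 109  89  56  50  52  50
   52 101 167 166 170 164]
 [169 167 171 140  37  53  52  52  49  55  48  50  53  52  55  52  53  53
   53 159 169 166 170 166]
 [169 168 169 166 121  45  47  52  49  47  49  49  52  51  55  48  48  51
  145 163 165 168 169 166]
 [168 169 168 171 168 168  46  46  48  50  51  49  49  48  48  43 118 168
  165 166 168 167 167 169]]
13
```

Run:
```python
from plug import *
im,c=load("w18"); sc,cs=load("s18"); 
def cen(im,p,r,lo,hi):
    x,y=np.array(p).astype(int); g=im[y-r:y+r,x-r:x+r].max(2); m=((g>lo)&(g<hi)).astype(np.uint8); n,l,st,ce=cv2.connectedComponentsWithStats(m); k=l[r,r]; print(st[k]); return ce[k]+[x-r,y-r]
a=cen(im,(325,102),24,85,160); b0=proj(cs,[[.4923,.3867,.075]])[0]
x,y=b0.astype(int); print(b0); print(sc[y-12:y+12:2,x-14:x+14:2].max(2))
for z in(.065,.07,.075): print(z,onz(c,a,z))
i3,c3=load("w3"); b3=proj(c3,[[.492,.387,.075]])[0]; print(b3); x,y=b3.astype(int); print(i3[y-18:y+18:3,x-24:x+24:3].max(2))
```

```text
[   3    4   38   40 1195]
[438.5913411  316.12923687]
[[ 44  72 182 177  61  37  39  59 117 137 138 147 164 161]
 [ 47  89 189 190 189 183  84  37  36  59 110 139 139 144]
 [125  77 100 155 154 113 112 105  52  38  41  50  87 138]
 [ 93  85  98  81  78  77 135 153 134  84 178  44  38  46]
 [178 109  79  81  96  83  80 109 159 156 131 247 214  47]
 [190 111  79  73  76  83  94  86  82 105 167 143 254 250]
 [190  73  83  75 157 134  77  83  93  88  77  80 234 254]
 [191  53  82  86 112 166 163 137  79  79  92  92  79 133]
 [189  65  83  84 105 130 169 167 165 154  77  85  88  93]
 [192 108  55  82  83 112 122 131 131 109  81  84 135 105]
 [189 185  60  74  83  85  87  89  86  88  86 174 253 246]
 [189 189 156  57  60  83  82  83  82  84  65 187 252 254]]
0.065 [0.4908231  0.38405635 0.065     ]
0.07 [0.49112641 0.38396618 0.07      ]
0.075 [0.49142973 0.38387601 0.075     ]
[472.16459474  76.69329948]
[[244 243 241  60  84  88  88  89  89  87  87 229 243 243 243 243]
 [243 133  75  92  91  92  89  89  86  86  83  88 217 243 243 242]
 [124  71  96  96  93  77 195 194 211 201 167  89  86 241 243 243]
 [ 36  92  92  92  72 219 226 224 222 219 217 186  88 198 243 243]
 [ 75  97  95  63 218 231 228 228 223 221 219 219 119 110 241 243]
 [ 89  95  66 110 217 235 232 228 227 225 221 218 163  89 241 243]
 [100  96  59 166 235 234 231 229 228 227 223 221 167  89 239 243]
 [ 95  92  63 177 239 237 237 232 228 228 227 223 152  86 240 243]
 [ 99 102  66 137 238 239 236 231 227 226 223 218  89 131 243 243]
 [ 99 100  82  68 223 239 236 232 229 226 225 151  96 211 242 243]
 [ 89 101  97  63  91 225 233 230 226 220 127  97  93 239 242 242]
 [ 53 101 101  92  71  67 119 165 104  94  95  92 230 243 242 243]]
```

>>> step_arm:
  gripper: 0.3
  steps:
    - [-30.2,-4.8,0,0,0,0]
    - [-30.2,-4.8,0,0,0,0]
    - [-30.1,-4.7,0,0,0,0]
    - [0,0,-40,0,0,0]
    - [0,0,-40,0,0,0]
    - [0,0,-30,0,0,0]
    - [0,0,0,0,0,0]
    - [0,0,0,0,0,0]
    - [0,0,0,0,0,0]

```text
clock: 43.4
position: [0.4896, 0.3614, 0.1171]
ee_rot: [0.055, 3.141, 0.0]
force: [-0.1, -0.6, 1.1]
width: 0.297
gripper_force: 0.0
```

```bash
python3 w.py .4905 .362 .085 88
python3 - <<'E'
from plug import *
i3,c3=load("w3"); im,c=load("w18"); a=np.array([324.6,102.4])
def cen(im,p,r,lo,hi):
    x,y=np.array(p).astype(int); g=im[y-r:y+r,x-r:x+r].max(2); m=((g>lo)&(g<hi)).astype(np.uint8); n,l,st,ce=cv2.connectedComponentsWithStats(m); k=l[r,r]; return ce[k]+[x-r,y-r],st[k]
a,_=cen(im,(325,102),24,85,160); b,st=cen(i3,(471,77),17,150,241); print(a,b,st,tri([(c,a),(c3,b)]))
E
```

```text
clock 43.4 go mm [  0.9   0.6 -32.1] rz -0.0 tilt z [ 4.e-04  2.e-04 -1.e+00] j7 0.92
[322.85271967 101.2460251 ] [470.59713376  76.60031847] [  3   3  28  29 628] (array([0.49208479, 0.38386678, 0.07948008]), np.float64(0.00038928962261934336))
```

>>> step_arm:
  steps:
    - [1.2,0.6,-15,0,0,0]
    - [0.8,0,-12,0,0,0]
    - [0,0,-4,0,0,0]
    - [0,0,0,0,0,0]
    - [0,0,0,0,0,0]

```text
clock: 43.82
position: [0.4913, 0.3619, 0.0858]
ee_rot: [0.055, 3.141, 0.0]
force: [0.1, 0.0, -0.2]
width: 0.301
gripper_force: 0.0
```

>>> step_arm:
  steps:
    - [0,0,-2,0,0,0]
    - [0,0,-2,0,0,0]
    - [0,0,-2,0,0,0]
    - [0,0,0,0,0,0]
    - [0,0,0,0,0,0]

```text
clock: 44.23
position: [0.4914, 0.3621, 0.0795]
ee_rot: [0.054, 3.14, 0.001]
force: [0.8, 0.2, 2.2]
width: 0.304
gripper_force: 1.2
```

>>> step_arm:
  steps:
    - [0,0,-1,0,0,0]
    - [0,0,-1,0,0,0]
    - [0,0,0,0,0,0]
    - [0,0,0,0,0,0]

```text
clock: 44.57
position: [0.4914, 0.3621, 0.0774]
ee_rot: [0.054, 3.14, 0.001]
force: [2.0, 1.5, 3.4]
width: 0.299
gripper_force: 1.6
```

>>> step_arm:
  steps:
    - [0,0,-1,0,0,0]
    - [0,0,-1,0,0,0]
    - [0,0,0,0,0,0]
    - [0,0,0,0,0,0]

```text
clock: 44.9
position: [0.4915, 0.3622, 0.0761]
ee_rot: [0.054, 3.14, 0.002]
force: [0.0, 0.2, 12.2]
width: 0.3
gripper_force: 5.6
```

>>> step_arm:
  steps:
    - [0,0,-0.5,0,0,0]
    - [0,0,0,0,0,0]
    - [0,0,0,0,0,0]

```text
clock: 45.15
position: [0.4915, 0.3621, 0.076]
ee_rot: [0.054, 3.14, 0.002]
force: [-1.8, -0.6, 13.9]
width: 0.303
gripper_force: 7.5
```

>>> step_arm:
  steps:
    - [0,0,5,0,0,0]
    - [0,0,10,0,0,0]
    - [0,0,30,0,0,0]
    - [0,0,40,0,0,0]
    - [0,0,40,0,0,0]
    - [0,0,40,0,0,0]
    - [-20,0,20,0,0,0]
    - [-30,0,0,0,0,0]
    - [-20,0,0,0,0,0]
    - [0,0,0,0,0,0]
    - [0,0,0,0,0,0]
    - [0,0,0,0,0,0]

```text
clock: 46.15
position: [0.4212, 0.3613, 0.2597]
ee_rot: [-0.055, -3.141, 0.001]
force: [1.1, 0.1, 0.5]
width: 0.302
gripper_force: 0.0
```

Run:
```python
from plug import *
s=observe(); print(s["clock"],s["position"],s["force"])
im,c=snap("top","t20"); sc,cs=snap("scene","s20")
# fixture state: hub discs + bar centreline, scene view vs. expectation and vs. frames right after placing
for nm,P in dict(A=(.504,-.2912),B=(.5136,-.2407),C=(.5170,-.1918),D=(.5232,-.1429)).items():
    p=proj(cs,[[*P,.036]])[0]
    try:
        q=disc(sc,p,5); print(nm,p.round(1),q.round(1),onz(cs,q,.036).round(4))
    except Exception as e: print(nm,e)
# bar ends on its top face (z .054): bright strip check in scene
for k in(-.16,-.1,-.05,.05,.1,.16):
    P=[.4434-np.sin(np.radians(-6.4))*k,-.234+np.cos(np.radians(-6.4))*k]; q=proj(cs,[[*P,.054]])[0]; u,v=q.round().astype(int); print(k,(u,v),sc[v,u])
# plug head top centre label
for z in(.092,): q=proj(cs,[[.5794,.3757,z]])[0]; u,v=q.astype(int); print(q,sc[v-8:v+9:2,u-8:u+9:2].max(2))
# change vs start, outside job regions
a=load("s11")[0]; d=cv2.absdiff(a,sc).max(2)
```

```text
46.15 [0.42122225 0.36128307 0.2596574 ] [1.10638901 0.10653566 0.45563692]
A [158.8 208.7] [158.4 209.1] [ 0.5054 -0.2914  0.036 ]
B [174.4 219.6] [174.2 220.3] [ 0.5154 -0.2401  0.036 ]
C [191.4 228.6] [191.5 229. ] [ 0.5179 -0.191   0.036 ]
D [208.1 238.6] [208.2 238.9] [ 0.5238 -0.1424  0.036 ]
-0.16 (np.int64(141), np.int64(166)) [214 210 210]
-0.1 (np.int64(160), np.int64(176)) [219 214 215]
-0.05 (np.int64(176), np.int64(185)) [221 217 217]
0.05 (np.int64(209), np.int64(204)) [219 214 214]
0.1 (np.int64(226), np.int64(213)) [215 211 211]
0.16 (np.int64(247), np.int64(225)) [215 212 212]
[420.15099456 348.57547632] [[248 248  94  46  50  51 142 244 247]
 [248 143  27  50 180 128  51  49 112]
 [247  44  30 145 189 187 182 154  55]
 [149  26  53 186 189 189 188 187  48]
 [ 69  40  71 188 188 190 189 117  41]
 [ 24  50 182 188 188 189 189  59  40]
 [ 37  75 189 189 187 189 120  45 203]
 [ 51 182 189 190 190 189  75  46 244]
 [ 56  57 105 171 189 169  51 163 246]]
```

```bash
python3 -c "
from cell import job; print(job.sign_off())"
```

```text
the job is handed in; nothing more can be done
None
```

I handed the job in at about 46 s on the robot clock: the four black levers on the mat are in slots with hubs on their pads, the bar is in both notches, the plug is fully home in the socket, and the start button was pressed to its stop and released; the sign-off returned no verdict.

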